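# Cradle the scroll case in the walnut kifu rest

## Robot

A 7-joint arm with a two-finger parallel gripper is mounted at the origin on the work surface. World frame = base frame: x ahead of the robot, y to its left, z up, the work surface at z = 0. Lengths are in m, angles in rad, forces in N, time in s.
With the tool pointing down it reaches from about 0.425 to 0.925 m from the base axis. Payload 6.8 kg.
Tool frame: the origin (TCP) lies midway between the tips of the shut fingers; the grasp point (between the pads) lies 19 mm behind it; z points along the fingers, y is the direction in which the jaws open and shut (so a half turn about z gives the same grasp; the last joint's range is limited). The gripper opens to 85 mm and grips with 20 to 120 N. Pads are 22 mm wide; open, the fingers measure 114 mm over their backs; the gripper's body (76 mm by 85 mm) begins 54 mm behind the grasp point. The pads swing forward as they close: fully open they stand 13 mm farther back than shut.
Start: joints at [-1.403, 0.477, 0.022, 1.555, -0.011, 1.109, -0.083], TCP at [0.184, 0.65, 0.231] pointing down, gripper open.
Joint ranges: [-2.96, 2.96], [-0.34, 2.1], [-1.41, 1.46], [0.24, 2.44], [-1.37, 4.51], [0.17, 1.92], [-2.96, 2.96]. Speed limits (rad/s): [2.39, 2.39, 3.14, 3.14, 3.14, 3.14, 3.14].

## Interface

Orientations are given as a unit quaternion [w, x, y, z].
In Python, from station import * gives the robot as it stands. The module is installed in compiled form; this text tells all that it offers.
- The arm moves only by the tool jog_arm, never from a script. Its arguments are lists of equal length, an entry for each row: "dp": the shift along the tool's x, y, z in units of 25 mm (1.0 is 25 mm), a list of three; "angular": the turn, a rotation vector about the tool's x, y, z in units of 5 degrees (1.0 is 5 degrees), a list of three; "claw": the finger opening in mm, from 0 to 85.4. A call has exactly 5 rows; each row is the pose to reach, as a shift and turn from the pose commanded when the call began, along the tool's axes at that moment; what a row does not reach only later rows make up. A row lasts 1/10 s, in which the tool goes at most 50 mm and 8.59 degrees, less where a joint would pass 70% of its speed; a pose out of reach is approached as far as the arm can. A call with a gripper value outside its range is refused whole. The fingers move at their own pace and stop on an object; "grip_force" is the grip in N (left out, the last holds). Time passes only in rows, so rows that repeat a pose let the fingers close, or fill a call up. It gives the time, the measured TCP pose, the force and the opening at its end, in the units of the state.
- get_obs(): the state, without advancing time (a new reading comes with each control period).
- read_camera(name): name is "scene" or "top"; returns a dict with "pixels" (480x640x3 uint8, blue, green, red), "camera_matrix" (3x3 intrinsics, pixels), "rvec" (rotation vector, rad) and "tvec" (3), from world to camera coordinates, as OpenCV has them. Camera axes: x right, y down, z forward; pixel columns grow to the right and rows downward; lengths in m; the calibration is good to about 2 mm. A picture is of the moment at which its call begins. There is no depth.
- hand_in(): hands the job in, once; it reports no verdict.
The state is a dict: "t": time; "q": joint angles; "joint_vel": joint speeds; "joint_torque": joint torques, N m; "eef_pos": TCP position; "tool_rot": TCP orientation; "contact_force": force on the tool from outside, world axes, zero at the start; "torque": the same for the moment, N m; "gripper_width": opening from 0.0 (shut) to 1.0 (fully open).
Only numpy, scipy, OpenCV 4.12 (cv2) and the standard library are available. Lean on these libraries where they do the work, as an engineer would, in place of code of your own. Each camera call takes 0.05 s, during which the arm holds its last target.

## Task

Draw the wooden scroll case out from beneath the raised board, lay it flat on the tatami and let go of it, then take it again around its middle and lower it all the way into the two V notches of the walnut rest before letting go, so that it is not dropped in. Then fold the brass keeper down until it lies on the case, and leave the piece stand, incense holder and frog where they are.

Things in the scene. Friction and masses are not known exactly. Their poses are not given: they have to be found in the camera images.
- case_center (a point): Centre of the loose scroll case (110 to 220 g): round brown wooden barrel, 40 mm diameter, 164 mm long, plus a square dark cap 46 x 46 x 16 mm on each end (196 mm over all). x along its length; either end may go either way. It starts on the slide, centre 43 mm up, 85 to 100 mm of one end showing in front of the board. The caps stop it rolling; on the tatami its centre is 23 mm up.
- board_front (a point): Fixed. Point on the tatami (z=0) below the middle of the raised hinoki board's front edge; x points in under the board. Board 260 wide, 220 deep, underside 95 mm and top 120 mm up, things stand on it. A drawer slide, fixed, stands out 105 mm to -x: flat floor 150 mm wide, 20 mm up, open in front, side lips 8 mm. The case comes straight out along -x.
- rest_seat (a point): Centre of the case when seated in the fixed walnut rest, 63 mm above the tatami. x along the V notches. Base 170 (x) by 124 (y) by 20 mm high. Two 24 mm thick cheeks, centred 58 mm either side along x, 92 mm free between them for fingers; in each a 90 degree V, mouth 60 mm wide at about this height, bottom 28 mm lower. The square caps stay outside the cheeks: 12 mm play each way along x.
- keeper_hinge (a point): Fixed point on the axis of the keeper's hinge, on the rest: 58 mm towards -x, 46 mm towards +y and 24 mm above rest_seat; same axes as rest_seat. The hinge axis is along x. The brass post under it is 22 x 12 mm.
- keeper_tip (a point): Middle of the free end of the keeper, a flat brass bar 18 mm wide, 8 mm thick and 80 mm long from the hinge axis to this end, swinging with it.
- keeper (a joint): Keeper angle, rad: 0 level across the case, its underside on the seated barrel, pointing from the hinge towards -y of the rest; 1.57 upright; 2.0 to 2.3 at the start, leaning open away from the notches. The hinge is stiff (0.06 N m): the keeper stays where it is left and must be pushed all the way; about 2 N at its end moves it.
- piece_stand: Bystander: rosewood captured-piece stand, 100 x 90 mm, 74 mm high, loose on the raised board. Origin under its middle.
- incense: Bystander: blue porcelain incense bowl, 64 mm wide, 50 mm high, loose on the raised board. Origin under its middle.
- frog: Bystander: cast bronze frog, about 70 x 70 mm, 51 mm high, loose on the tatami beside the rest, on its -y side. Origin under its middle.
Not all that is in view belongs to the job. Of the things that look like the part that bears case_center, the middle-sized one is meant.

How it is judged:
On the way, in this order (a step that is already met when the one before it is completed fails the run):
1. the case lies flat on the tatami, let go and at rest (height (world z) of case_center below 0.03 m and angle between case_center's own x axis and vertical above 1.5 rad and contact force between the fingers and case below 0.1 N and linear speed of case below 0.03 m/s), for 0.2 s.
2. the case is down in both V notches while still held (z of case_center in the frame of rest_seat between -0.004 and 0.006 m and y of case_center in the frame of rest_seat between -0.008 and 0.008 m and x of case_center in the frame of rest_seat between -0.018 and 0.018 m and angle between the x axis of case_center and the x axis of rest_seat, either way round below 0.12 rad and contact force between the fingers and case above 0.5 N), for 0.1 s.
At the end, for the whole second after the job is handed in: The case lies at rest and released in both V notches, its centre within 3 mm sideways and in height of the seated point, within 18 mm of it along the notches, its length within 0.05 rad of theirs, and the keeper is folded down on it (within 0.09 rad above and 0.08 rad below level) (z of case_center in the frame of rest_seat between -0.003 and 0.003 m and y of case_center in the frame of rest_seat between -0.003 and 0.003 m and x of case_center in the frame of rest_seat between -0.018 and 0.018 m and angle between the x axis of case_center and the x axis of rest_seat, either way round below 0.05 rad and value of joint keeper between -0.08 and 0.09 rad and linear speed of case below 0.02 m/s and contact force between the fingers and case below 0.1 N); the robot touches nothing.
It fails at once if a bystander (piece stand, incense bowl, frog) is moved by more than 30 mm (distance of any of piece_stand, incense, frog from where it was at the start of the episode above 0.03 m).
It also fails if it takes over 72 s, if anything falls off the work surface, if the arm or the gripper's body presses on something with over 40 N, if the wrist force passes 120 N, or if a joint passes its speed limit or range.

## Working session

There is one attempt and no reset: what is moved stays moved. The work goes in short steps, Python scripts to look and compute and a tool call to move; the robot and the scene stay as the last step left them, time stands still between calls to the robot, and variables do not carry over. Pictures are saved under pics/ and viewed, and the job is handed in when it is done.

Besides the shell and the picture viewer there is one more tool, called after "Call:" by a JSON object that holds its "api" and its "payload". jog_arm: Moves the arm, as the interface text tells. Its arguments: {"type":"object","properties":{"dp":{"type":"array","items":{"type":"array","items":{"type":"number"}}},"angular":{"type":"array","items":{"type":"array","items":{"type":"number"}}},"claw":{"type":"array","items":{"type":"number"}},"grip_force":{"type":"number"}},"required":["dp","angular","claw"]}

```bash
mkdir -p pics; cat > h.py <<'E'
from station import *
import numpy as np, cv2
from scipy.spatial.transform import Rotation as R
def cam(name):
    c=read_camera(name); return c
def save(c,fn,crop=None,s=1):
    im=c["pixels"]
    if crop: im=im[crop[1]:crop[3],crop[0]:crop[2]]
    if s!=1: im=cv2.resize(im,None,fx=s,fy=s,interpolation=cv2.INTER_CUBIC)
    cv2.imwrite("pics/"+fn,im)
def ray(c,uv):
    K=c["camera_matrix"];Rm,_=cv2.Rodrigues(np.array(c["rvec"],float));t=np.array(c["tvec"],float).ravel()
    d=Rm.T@np.linalg.solve(K,np.array([uv[0],uv[1],1.0]));o=-Rm.T@t
    return o,d/np.linalg.norm(d)
def onz(c,uv,z):
    o,d=ray(c,uv);return o+d*(z-o[2])/d[2]
def proj(c,p):
    return cv2.projectPoints(np.array(p,float).reshape(-1,3),np.array(c["rvec"],float),np.array(c["tvec"],float),c["camera_matrix"],None)[0].reshape(-1,2)
def tri(c1,u1,c2,u2):
    o1,d1=ray(c1,u1);o2,d2=ray(c2,u2)
    A=np.stack([d1,-d2],1);s=np.linalg.lstsq(A,o2-o1,rcond=None)[0]
    a=o1+s[0]*d1;b=o2+s[1]*d2
    return (a+b)/2,np.linalg.norm(a-b)
E
python3 - <<'E'
from h import *
np.set_printoptions(precision=4,suppress=True)
for n in("scene","top"):
    c=cam(n);save(c,n+"0.png");print(n,c["camera_matrix"],ray(c,(320,240)))
print(get_obs())
E
```

```text
scene [[443.4961   0.     325.7045]
 [  0.     443.4961 233.9573]
 [  0.       0.       1.    ]] (array([1.0118, 0.3229, 0.7717]), array([-0.6207, -0.2647, -0.7381]))
top [[439.1924   0.     326.8555]
 [  0.     439.1924 234.3091]
 [  0.       0.       1.    ]] (array([0.3063, 0.074 , 1.1169]), array([ 0.094 ,  0.0111, -0.9955]))
{'t': 0.1, 'q': array([-1.4031,  0.4777,  0.0223,  1.5563, -0.0115,  1.1093, -0.0831]), 'joint_vel': array([-0.0008, -0.0001, -0.0004, -0.0017,  0.0004,  0.0005, -0.0006]), 'joint_torque': array([  0.0045, -59.7753,   1.6138, -28.1954,   0.0128,   0.005 ,
        -0.    ]), 'eef_pos': array([0.1837, 0.649 , 0.2304]), 'tool_rot': array([-0.0001,  0.1375,  0.9905, -0.0008]), 'contact_force': array([ 0.24  , -0.1014,  0.1892]), 'torque': array([-0.0175,  0.0128,  0.0503]), 'gripper_width': 1.0018630663888615}
```

View pics/scene0.png

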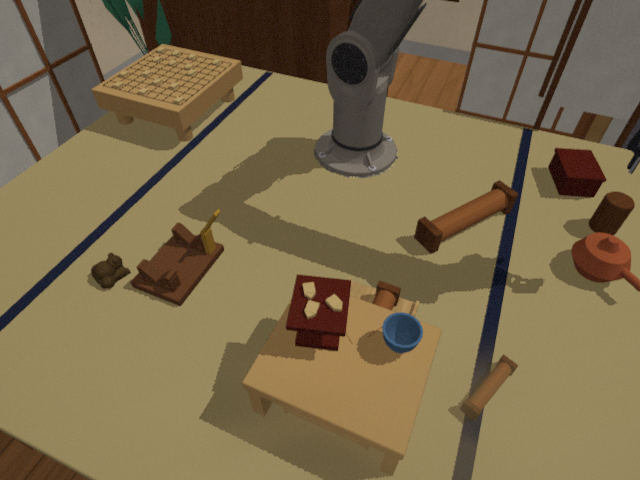

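View pics/top0.png

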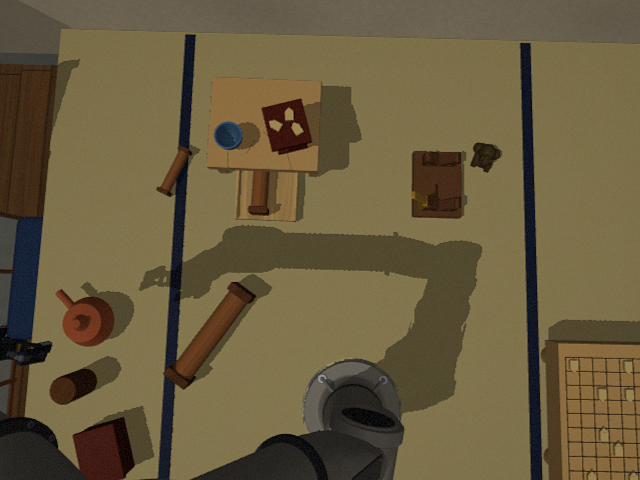

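```bash
python3 - <<'E'
from h import *
c=cam("top");save(c,"t_rest.png",(390,130,520,230),6);save(c,"t_case.png",(195,70,335,230),4)
c=cam("scene");save(c,"s_rest.png",(80,190,240,310),5);save(c,"s_case.png",(240,260,460,425),3.6)
E
```

```text
(no output)
```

View pics/t_rest.png

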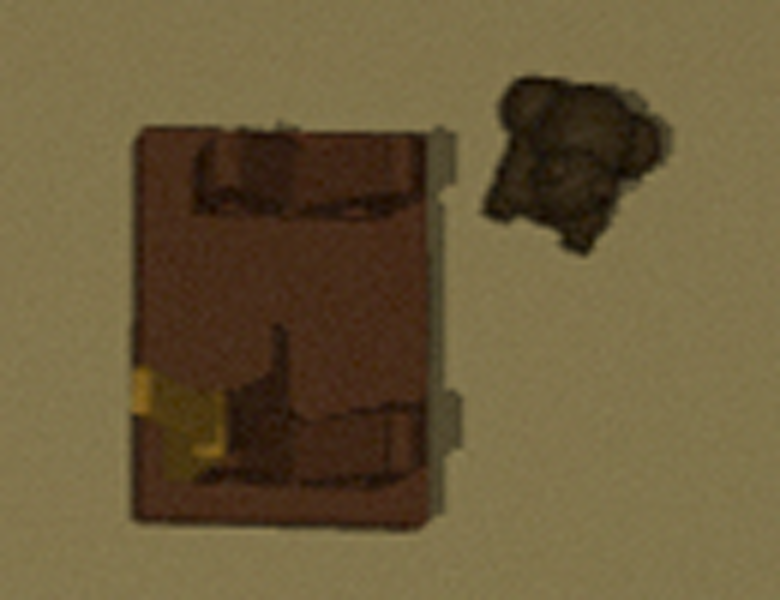

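View pics/t_case.png

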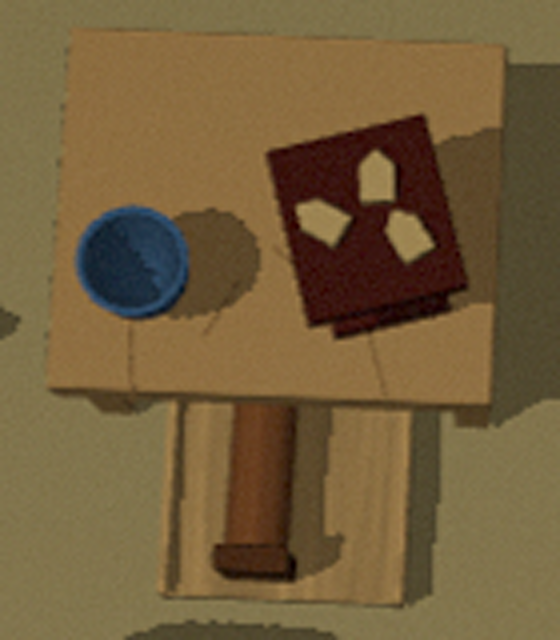

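View pics/s_rest.png

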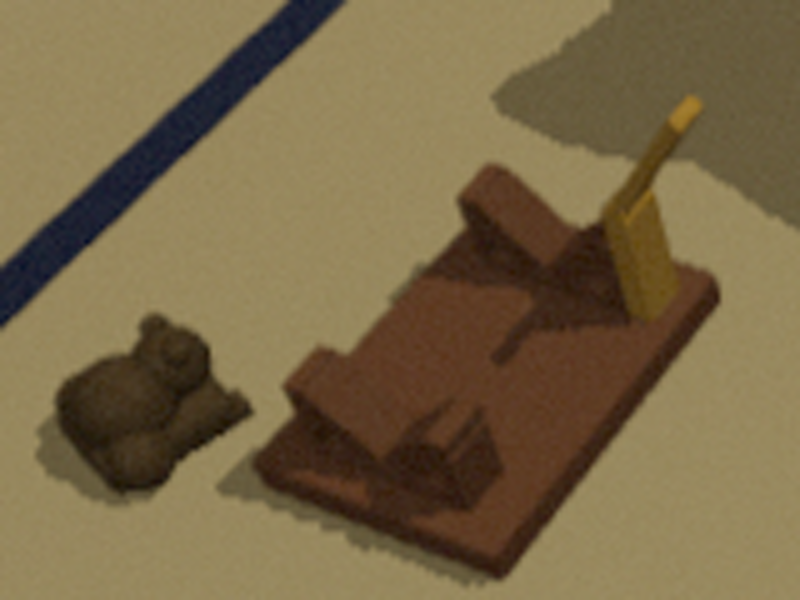

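View pics/s_case.png

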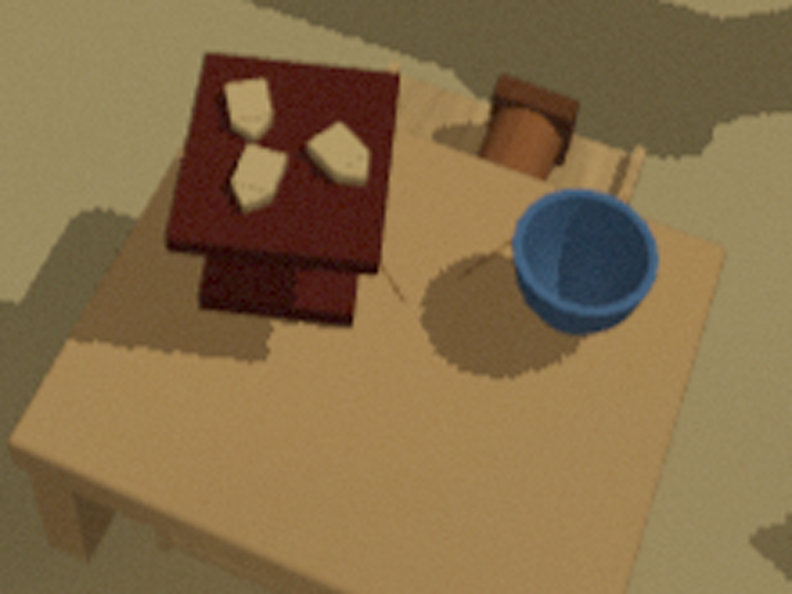

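```bash
python3 - <<'E'
from h import *
np.set_printoptions(precision=4,suppress=True)
c=cam("top");im=c["pixels"].astype(float)
b,g,r=im[...,0],im[...,1],im[...,2]
def lines(mask):
    ys,xs=np.nonzero(mask)
    return xs,ys
# subpixel edges along scanlines via r/g ratio
hue=(r-g)/(r+g+b+1)
sub=hue[150:220,405:470]
print(hue[185,405:470:2]);print(hue[145:225:2,437]); print(hue[195,200:320:4])
cv2.imwrite("pics/hue.png",cv2.resize(np.clip(hue[60:230,150:520]*800,0,255).astype(np.uint8),None,fx=2,fy=2))
E
```

```text
[0.0408 0.0308 0.0433 0.0556 0.2268 0.2308 0.203  0.252  0.1875 0.2153
 0.2014 0.169  0.2077 0.1824 0.1793 0.1863 0.25   0.1957 0.2057 0.1931
 0.2273 0.2029 0.1901 0.1799 0.1656 0.1971 0.1569 0.1884 0.0828 0.0612
 0.0429 0.0313 0.0429]
[0.0436 0.0385 0.0405 0.0426 0.1786 0.25   0.2472 0.225  0.2386 0.2088
 0.215  0.1554 0.1852 0.2206 0.2308 0.1769 0.1915 0.1786 0.2    0.2044
 0.25   0.2317 0.2062 0.2857 0.1954 0.1868 0.2    0.1977 0.1441 0.1702
 0.2444 0.1954 0.2879 0.2093 0.1862 0.1736 0.0526 0.0495 0.0431 0.0432]
[0.0404 0.0343 0.0366 0.0479 0.0408 0.0404 0.0372 0.0345 0.0387 0.0912
 0.087  0.0877 0.0879 0.191  0.2216 0.1882 0.281  0.086  0.0959 0.0906
 0.103  0.0833 0.0935 0.0926 0.0865 0.0498 0.0461 0.0381 0.0374 0.0345]
```

View pics/hue.png

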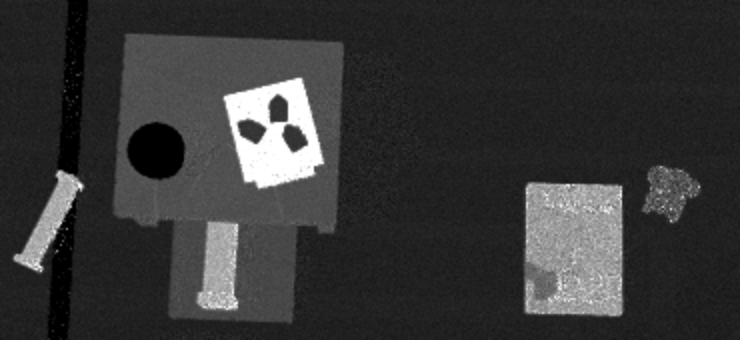

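```bash
cat >> h.py <<'E'
def hue(c):
    im=cv2.GaussianBlur(c["pixels"],(3,3),0.7).astype(float)
    b,g,r=im[...,0],im[...,1],im[...,2]
    return (r-g)/(r+g+b+1)
def edge(H,axis,rng,a,b,thr):
    """scan along axis ('u' or 'v') from a to b for first crossing of thr; for each of rng. returns pts(u,v), robust line fit"""
    pts=[]
    st=1 if b>a else -1
    for k in rng:
        idx=np.arange(a,b,st)
        v=H[k,idx] if axis=='u' else H[idx,k]
        s=np.sign(v-thr); j=np.nonzero(s[1:]!=s[0])[0]
        if len(j)==0: continue
        j=j[0]; f=(thr-v[j])/(v[j+1]-v[j]); p=idx[j]+st*f
        pts.append((p,k) if axis=='u' else (k,p))
    pts=np.array(pts,np.float32)
    l=cv2.fitLine(pts,cv2.DIST_HUBER,0,0.01,0.01).ravel()
    n=np.array([-l[1],l[0]]);res=(pts-l[2:])@n
    pts=pts[abs(res)<1.0]
    l=cv2.fitLine(pts,cv2.DIST_HUBER,0,0.01,0.01).ravel()
    return l
def isect(l1,l2):
    A=np.stack([l1[:2],-l2[:2]],1);s=np.linalg.solve(A,l2[2:]-l1[2:]);return l1[2:]+s[0]*l1[:2]
E
python3 - <<'E'
from h import *
np.set_printoptions(precision=4,suppress=True)
c=cam("top");H=hue(c)
L=edge(H,'u',range(158,190),403,425,.12);Rr=edge(H,'u',range(160,208),470,452,.12)
T=edge(H,'v',range(418,456),140,165,.12);B=edge(H,'v',range(418,456),226,205,.12)
cs={'TL':isect(T,L),'TR':isect(T,Rr),'BR':isect(B,Rr),'BL':isect(B,L)}
for k,v in cs.items(): print(k,v,onz(c,v,0),onz(c,v,.02))
# case
L=edge(H,'u',range(178,205),236,262,.145);Rr=edge(H,'u',range(178,203),290,262,.145)
print('barrel',L,Rr)
for v0 in(176,204):
    h=np.array([1,0,0,v0],float)
    a=isect(L,h);b=isect(Rr,h);print(onz(c,a,.043),onz(c,b,.043),(onz(c,a,.043)+onz(c,b,.043))/2)
capB=edge(H,'v',range(252,267),222,205,.145);print('capfront',capB, [onz(c,isect(capB,np.array([0,1,u,0.])),z) for u in(260,) for z in(.02,.066)])
# board front edge, slide
F=edge(H,'v',list(range(240,249))+list(range(275,293)),214,160,.0);print(F)
sl=edge(H,'u',range(190,215),225,245,.065);sr=edge(H,'u',range(190,215),310,285,.065);sb=edge(H,'v',range(242,290),232,205,.065)
for e in(sl,sr):
  p=isect(e,sb);print('slide',p,onz(c,p,0),onz(c,p,.028))
bl=edge(H,'u',range(90,160),195,225,.065);br=edge(H,'u',range(90,160),335,305,.065);bt=edge(H,'v',range(215,312),65,90,.065)
for e in(bl,br):
  p=isect(e,bt);print('board back',p,onz(c,p,.12),onz(c,p,.095))
  print('dir',e)
E
```

```text
TL [412.52  150.912] [ 0.6517 -0.1493  0.    ] [ 0.6455 -0.1453  0.02  ]
TR [460.6798 152.3699] [ 0.6511 -0.2755  0.    ] [ 0.645  -0.2692  0.02  ]
BR [460.6764 217.3642] [ 0.4793 -0.274   0.    ] [ 0.4762 -0.2678  0.02  ]
BL [412.0391 216.1235] [ 0.4794 -0.1487  0.    ] [ 0.4763 -0.1447  0.02  ]
barrel [  0.0638  -0.998  251.9893 188.5   ] [  0.0765  -0.9971 267.6177 189.6   ]
[0.5637 0.2576 0.043 ] [0.5647 0.218  0.043 ] [0.5642 0.2378 0.043 ]
[0.4929 0.259  0.043 ] [0.4939 0.2206 0.043 ] [0.4934 0.2398 0.043 ]
capfront [  0.9982   0.0603 258.     214.069 ] [array([0.4715, 0.2392, 0.02  ]), array([0.4646, 0.2322, 0.066 ])]Traceback (most recent call last):
  File "<stdin>", line 16, in <module>
  File "h.py", line 40, in edge
    l=cv2.fitLine(pts,cv2.DIST_HUBER,0,0.01,0.01).ravel()
      ~~~~~~~~~~~^^^^^^^^^^^^^^^^^^^^^^^^^^^^^^^^
cv2.error: OpenCV(4.12.0) /io/opencv/modules/imgproc/src/linefit.cpp:618: error: (-215:Assertion failed) npoints2 >= 0 || npoints3 >= 0 in function 'fitLine'
```

```bash
python3 - <<'E'
from h import *
np.set_printoptions(precision=4,suppress=True)
c=cam("top");H=hue(c)
sl=edge(H,'u',range(190,215),225,245,.065);sr=edge(H,'u',range(190,215),310,285,.065);sb=edge(H,'v',range(242,290),232,205,.065)
for e in(sl,sr):
  p=isect(e,sb);print('slide',p,onz(c,p,0),onz(c,p,.02));d=onz(c,p+e[:2]*30,.028)-onz(c,p,.028);print(d[1]/d[0])
d=onz(c,isect(sl,sb),0)-onz(c,isect(sr,sb),0);print('yaw',-d[0]/d[1])
bl=edge(H,'u',range(90,160),195,225,.065);br=edge(H,'u',range(90,160),335,305,.065);bt=edge(H,'v',range(215,312),65,90,.065)
P=[]
for e in(bl,br):
  p=isect(e,bt);P.append(onz(c,p,.12));print('board back',p,P[-1])
  d=onz(c,p+e[:2]*60,.12)-P[-1];print('yaw',d[1]/d[0])
d=P[0]-P[1];print('yaw',-d[0]/d[1],np.linalg.norm(d))
g=c["pixels"].mean(2)
for u in(238,245,285,292): print(u,g[160:182,u].astype(int))
# keeper
m=cv2.inRange(cv2.cvtColor(c["pixels"],cv2.COLOR_BGR2HSV),(18,130,40),(32,255,255));ys,xs=np.nonzero(m[170:225,400:470]);print(len(xs),xs.min()+400,xs.max()+400,ys.min()+170,ys.max()+170)
# scene rest
s=cam("scene");Hs=hue(s)
cv2.imwrite("pics/hs.png",cv2.resize(np.clip(Hs[190:310,80:240]*800,0,255).astype(np.uint8),None,fx=5,fy=5))
for nm,p in dict(tip=(690/5+80,105/5+190)).items():
  print(nm)
print(proj(s,[[.504,-.163,.087],[.5624,-.2088,.063]]),proj(c,[[.504,-.163,.087],[.5624,-.2088,.063]]))
E
```

```text
slide [233.4212 218.4218] [0.4618 0.3098 0.    ] [0.459  0.3056 0.02  ]
-0.01739917530948473
slide [295.9461 221.0149] [0.4591 0.1494 0.    ] [0.4564 0.148  0.02  ]
-0.021386042758470093
yaw -0.01657644032202803
board back [211.871   75.9718] [0.7845 0.3515 0.12  ]
yaw -0.01295610083677366
board back [321.7204  80.3853] [0.7808 0.0909 0.12  ]
yaw -0.013906904161318082
yaw -0.014405250290560615 0.260639881946617
238 [105 105 108 108 104 106 106  98  59  63  94 119 117 115 108 105 106 107
 105  96  96  96]
245 [109 104 104 106 109 107 107 100  71  58  81 112 112 110 113 109 112 114
 114 115 109 108]
285 [106 106 108 105 106 105 105 108 105  99  55  62  90 105 102 102 102 102
 106 103 105 106]
292 [109 106 105 107 108 106 106 106  99  98  62  58  71 105 104 101 100 100
 101 101 100 102]
229 411 462 174 217
tip
[[203.8897 228.7274]
 [172.1264 248.6882]] [[425.3767 200.6294]
 [441.7936 179.4107]]
```

View pics/hs.png

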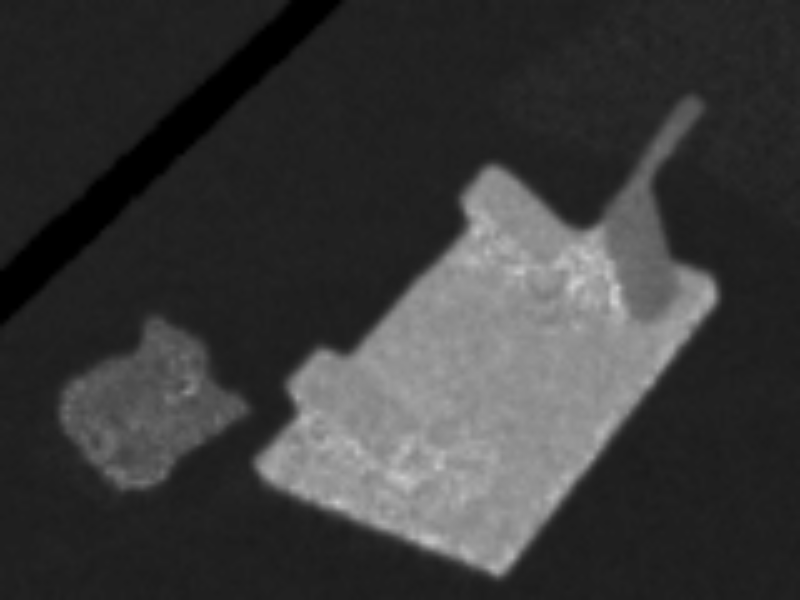

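```bash
cat >> h.py <<'E'
def plan(pos,yaw):
    """tool down, tool x at world angle 180deg+yaw"""
    o=get_obs();q=o["tool_rot"];R0=R.from_quat([q[1],q[2],q[3],q[0]])
    R1=R.from_euler('z',np.pi+yaw)*R.from_euler('x',np.pi)
    p0=np.array(o["eef_pos"])
    d=R0.inv().apply(np.array(pos)-p0)/.025
    w=np.degrees((R0.inv()*R1).as_rotvec())/5
    print('t',round(o['t'],2),'at',p0.round(4),'yaw',np.round((R0.as_matrix()[:2,0]),4),'F',np.round(o['contact_force'],1),'w',round(o['gripper_width'],3))
    print('dp',d.round(3),'ang',w.round(3))
    return d,w
E
python3 - <<'E'
from h import *
c=cam("top");s=cam("scene")
print(tri(s,(218,211),c,(413.8,195)))
plan((.505,.2395,.231),-.015)
E
```

```text
(array([ 0.50186708, -0.11928174,  0.15465247]), np.float64(0.005047062806761298))
t 0.5 at [0.1838 0.6495 0.2313] yaw [-0.9622  0.2723] F [-0.4 -0.2 -0.5] w 1.001
dp [-1.6828e+01 -1.2281e+01  1.2000e-02] ang [-1.000e-03  0.000e+00 -2.989e+00]
```

Call:
{"api": "jog_arm", "payload": {"dp": [[-1.3,-0.95,0],[-2.6,-1.9,0],[-3.9,-2.85,0],[-5.2,-3.8,0],[-6.5,-4.75,0]], "angular": [[0,0,-0.6],[0,0,-1.2],[0,0,-1.8],[0,0,-2.4],[0,0,-3.0]], "claw": [70,70,70,70,70], "grip_force": 60}}

```text
t: 1.0
eef_pos: [0.3087, 0.4897, 0.2315]
tool_rot: [0.0, 0.006, 1.0, 0.0]
contact_force: [0.9, -0.4, -0.2]
gripper_width: 0.82
```

```bash
python3 -c "
from h import *
plan((.505,.2395,.231),-.015)"
```

```text
t 1.0 at [0.3087 0.4897 0.2315] yaw [-0.9999  0.0118] F [ 0.9 -0.4 -0.2] w 0.82
dp [-7.968 -9.913  0.018] ang [0.005 0.003 0.037]
```

Call:
{"api": "jog_arm", "payload": {"dp": [[-1.1,-1.4,0],[-2.2,-2.8,0],[-3.4,-4.2,0],[-4.5,-5.6,0],[-5.6,-7.0,0]], "angular": [[0,0,0],[0,0,0],[0,0,0],[0,0,0],[0,0,0]], "claw": [70,70,70,70,70]}}

```text
t: 1.5
eef_pos: [0.4464, 0.3125, 0.2316]
tool_rot: [0.0, 0.007, 1.0, 0.0]
contact_force: [1.0, 0.3, -0.6]
gripper_width: 0.821
```

Call:
{"api": "jog_arm", "payload": {"dp": [[-1.2,-1.5,0],[-2.4,-2.9,0.6],[-2.4,-2.9,1.6],[-2.4,-2.9,2.6],[-2.4,-2.9,3.4]], "angular": [[0,0,0],[0,0,0],[0,0,0],[0,0,0],[0,0,0]], "claw": [70,70,70,70,70]}}

```text
t: 2.0
eef_pos: [0.5043, 0.2401, 0.1452]
tool_rot: [-0.0, 0.008, 1.0, -0.0]
contact_force: [-0.6, 0.6, 0.8]
gripper_width: 0.822
```

```bash
python3 -c "
from h import *
plan((.504,.2395,.03),-.02)
c=cam('top');save(c,'t1.png',(190,130,330,240),5.5)
c=cam('scene');save(c,'s1.png',(240,150,480,400),2.4)"
```

```text
t 2.0 at [0.5043 0.2401 0.1452] yaw [-0.9999  0.0151] F [-0.6  0.6  0.8] w 0.822
dp [ 0.011 -0.024  4.607] ang [-0.002 -0.005  0.056]
```

View pics/t1.png

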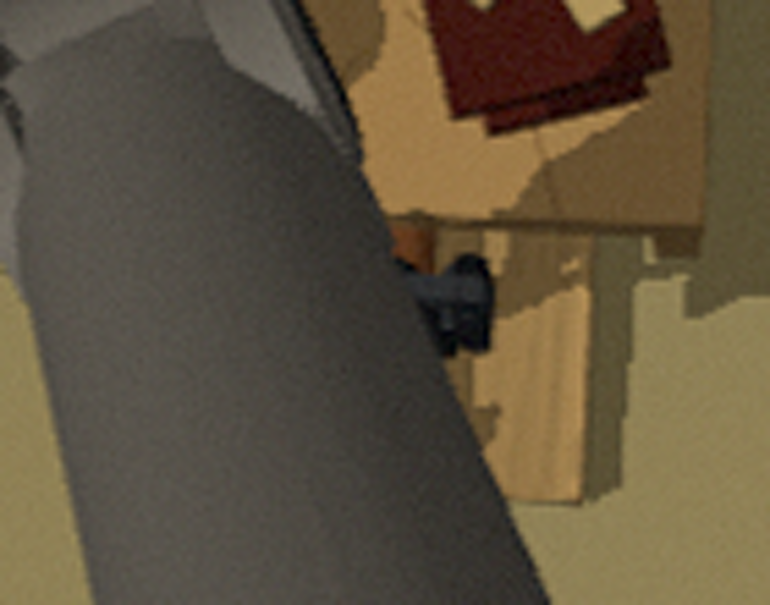

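View pics/s1.png

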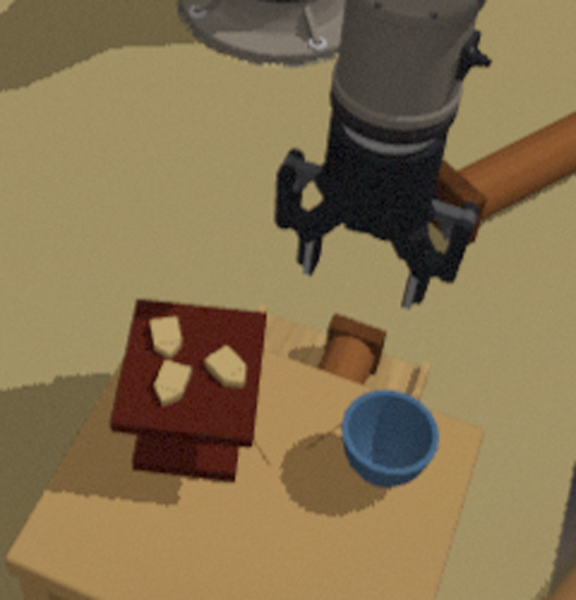

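```bash
python3 -c "
from h import *
c=cam('scene');save(c,'s2.png');c=cam('top');save(c,'t2.png')
print(get_obs()['q'])"
```

```text
[-0.67637661  0.38680926  0.14969845  1.92445311 -0.07587099  0.83576798
  1.07012439]
```

View pics/s2.png

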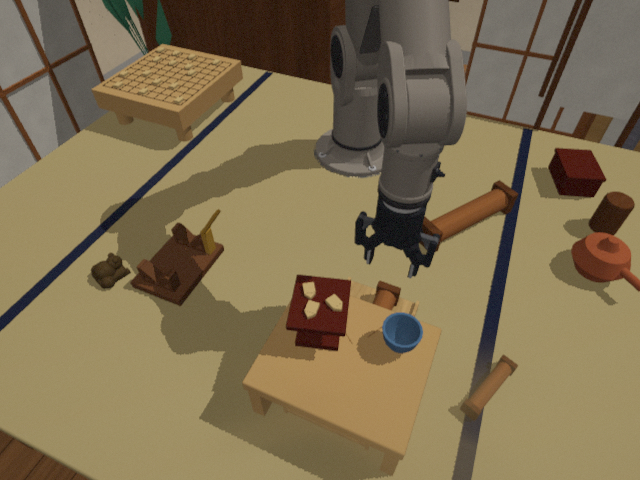

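View pics/t2.png

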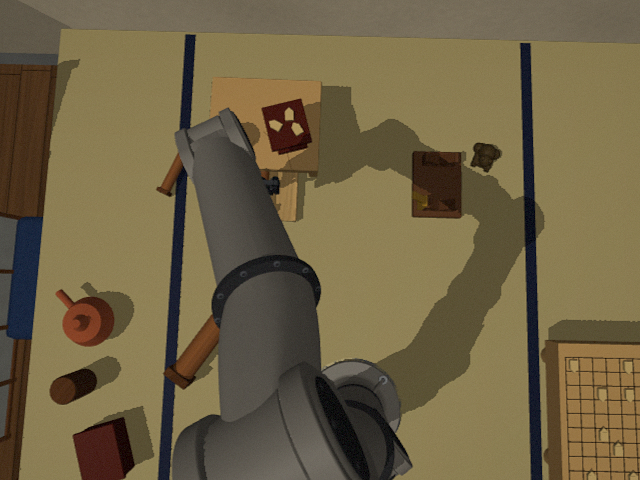

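Call:
{"api": "jog_arm", "payload": {"dp": [[0,0,1.2],[0,0,2.4],[0,0,3.6],[0,0,4.4],[0,0,4.8]], "angular": [[0,0,0.1],[0,0,0.1],[0,0,0.1],[0,0,0.1],[0,0,0.1]], "claw": [70,70,70,70,70]}}

```text
t: 2.7
eef_pos: [0.5045, 0.2411, 0.026]
tool_rot: [-0.0, 0.011, 1.0, 0.0]
contact_force: [-0.7, 0.3, 0.4]
gripper_width: 0.821
```

Call:
{"api": "jog_arm", "payload": {"dp": [[0,0,0],[0,0,0],[0,0,0],[0,0,0],[0,0,0]], "angular": [[0,0,0],[0,0,0],[0,0,0],[0,0,0],[0,0,0]], "claw": [55,45,30,20,20], "grip_force": 60}}

```text
t: 3.2
eef_pos: [0.5055, 0.2413, 0.0281]
tool_rot: [0.001, 0.012, 1.0, 0.001]
contact_force: [-0.7, -0.4, 6.1]
gripper_width: 0.451
```

```bash
python3 -c "
from h import *
plan((.504,.2395,.025),-.02)
c=cam('top');save(c,'t3.png',(190,130,330,240),5.5)
c=cam('scene');save(c,'s3.png',(240,150,480,400),2.4)"
```

```text
t 3.2 at [0.5055 0.2413 0.0281] yaw [-0.9997  0.0231] F [-0.7 -0.4  6.1] w 0.451
dp [ 0.059 -0.074  0.126] ang [ 0.019  0.028 -0.035]
```

View pics/s3.png

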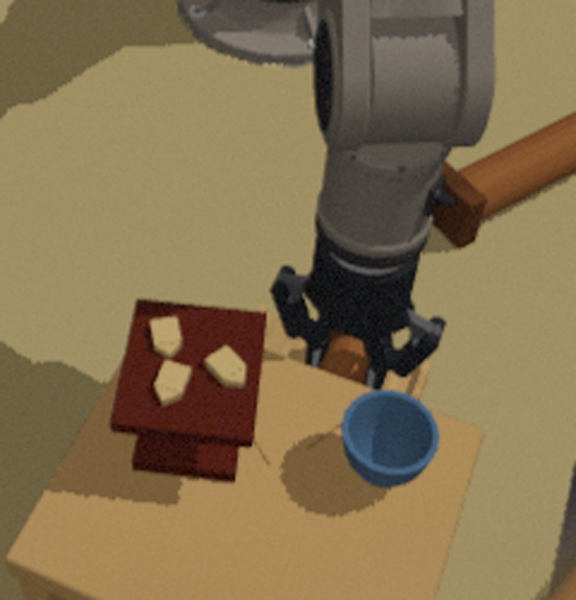

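Call:
{"api": "jog_arm", "payload": {"dp": [[0.3,0,-0.05],[0.8,0,-0.1],[1.4,0,-0.1],[2.0,0,-0.1],[2.6,0,-0.1]], "angular": [[0,0,0],[0,0,0],[0,0,0],[0,0,0],[0,0,0]], "claw": [20,20,20,20,20]}}

```text
t: 3.8
eef_pos: [0.4376, 0.2422, 0.0289]
tool_rot: [-0.0, 0.011, 1.0, 0.0]
contact_force: [0.3, -0.5, -2.1]
gripper_width: 0.45
```

Call:
{"api": "jog_arm", "payload": {"dp": [[0.6,0,0],[1.2,0,0],[1.8,0,0],[2.3,0,0],[2.5,0,0]], "angular": [[0,0,0],[0,0,0],[0,0,0],[0,0,0],[0,0,0]], "claw": [20,20,20,20,20]}}

```text
t: 4.3
eef_pos: [0.3752, 0.2436, 0.0288]
tool_rot: [-0.0, 0.011, 1.0, -0.0]
contact_force: [-0.2, 0.2, -1.8]
gripper_width: 0.449
```

```bash
python3 -c "
from h import *
plan((.377,.245,.12),-.02)
c=cam('top');save(c,'t4.png')
c=cam('scene');save(c,'s4.png')"
```

```text
t 4.3 at [0.3752 0.2436 0.0288] yaw [-0.9998  0.0216] F [-0.2  0.2 -1.8] w 0.449
dp [-0.067  0.057 -3.649] ang [-0.004 -0.009 -0.019]
```

View pics/s4.png

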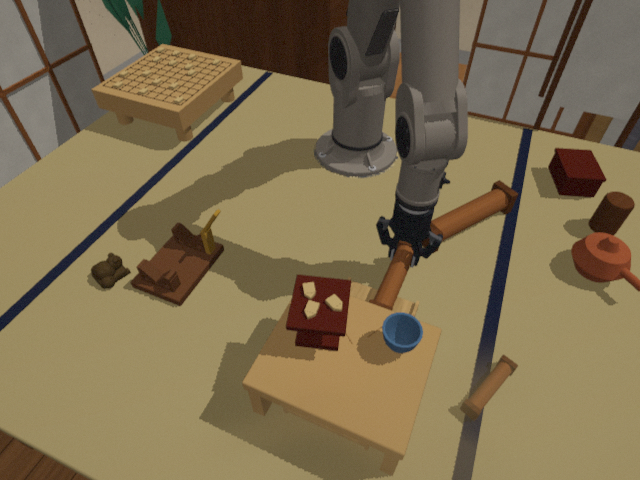

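View pics/t4.png

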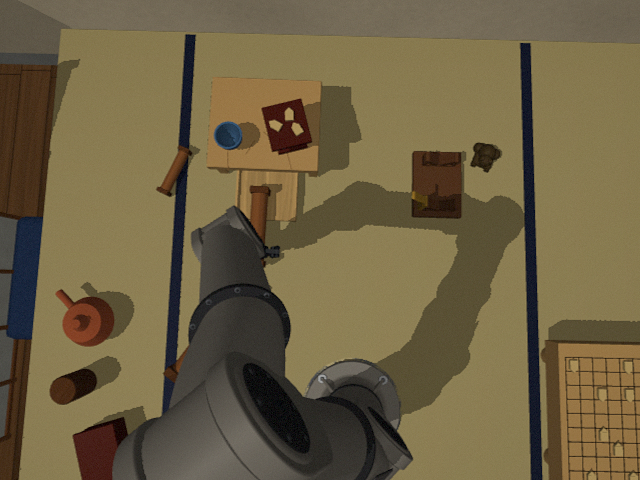

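Call:
{"api": "jog_arm", "payload": {"dp": [[0,0,-0.5],[0,0,-1.2],[0,0,-2.0],[0,0,-2.5],[0,0,-2.6]], "angular": [[0,0,0],[0,0,0],[0,0,0],[0,0,0.5],[0,0,1.5]], "claw": [20,20,20,20,20]}}

```text
t: 4.9
eef_pos: [0.3785, 0.2442, 0.0953]
tool_rot: [0.001, 0.078, 0.997, 0.001]
contact_force: [0.8, -0.0, -2.4]
gripper_width: 0.451
```

```bash
python3 -c "
from h import *
plan((.385,.225,.094),-.6981)
c=cam('scene');save(c,'s5.png',(240,100,560,340),2.4)"
```

```text
t 4.9 at [0.3785 0.2442 0.0953] yaw [-0.9877  0.1564] F [ 0.8 -0.  -2.4] w 0.451
dp [-0.378 -0.718  0.052] ang [0.036 0.016 6.2  ]
```

View pics/s5.png

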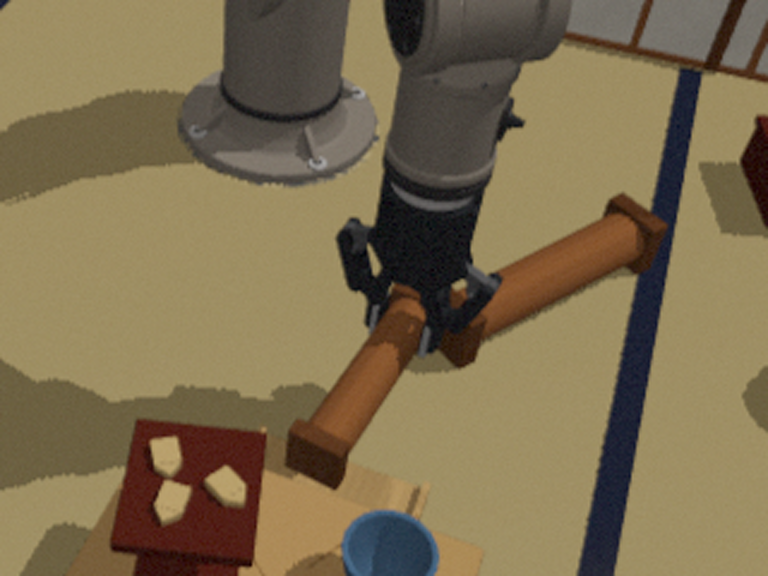

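Call:
{"api": "jog_arm", "payload": {"dp": [[0,0,-0.1],[-0.1,-0.2,-0.2],[-0.2,-0.3,-0.2],[-0.3,-0.5,-0.2],[-0.4,-0.7,-0.2]], "angular": [[0,0,1.2],[0,0,2.5],[0,0,3.8],[0,0,5.0],[0,0,6.2]], "claw": [20,20,20,20,20]}}

```text
t: 5.45
eef_pos: [0.3846, 0.2245, 0.0986]
tool_rot: [0.0, 0.342, 0.94, -0.0]
contact_force: [0.2, 0.2, -0.9]
gripper_width: 0.448
```

```bash
python3 -c "
from h import *
plan((.42,.14,.1),-.6981)
plan((.435,.06,.1),-.6981)
"
```

```text
t 5.45 at [0.3846 0.2245 0.0986] yaw [-0.7663  0.6425] F [ 0.2  0.2 -0.9] w 0.448
dp [-3.257 -1.679 -0.054] ang [-0.     0.004  0.004]
t 5.45 at [0.3846 0.2245 0.0986] yaw [-0.7663  0.6425] F [ 0.2  0.2 -0.9] w 0.448
dp [-5.773 -3.746 -0.053] ang [-0.     0.004  0.004]
```

Call:
{"api": "jog_arm", "payload": {"dp": [[-1.1,-0.6,0],[-2.2,-1.1,0],[-3.3,-1.7,0],[-4.5,-2.7,0],[-5.8,-3.75,0]], "angular": [[0,0,0],[0,0,0],[0,0,0],[0,0,0],[0,0,0]], "claw": [20,20,20,20,20]}}

```text
t: 5.95
eef_pos: [0.4361, 0.0588, 0.0987]
tool_rot: [0.0, 0.339, 0.941, -0.0]
contact_force: [1.5, -1.1, -2.4]
gripper_width: 0.449
```

```bash
python3 -c "
from h import *
plan((.45,.0,.1),-.005)
plan((.45,.0,.01),-.005)
"
```

```text
t 5.95 at [0.4361 0.0588 0.0987] yaw [-0.7699  0.6382] F [ 1.5 -1.1 -2.4] w 0.449
dp [-1.928 -1.454 -0.053] ang [-1.000e-03  4.000e-03 -7.874e+00]
t 5.95 at [0.4361 0.0588 0.0987] yaw [-0.7699  0.6382] F [ 1.5 -1.1 -2.4] w 0.449
dp [-1.927 -1.454  3.547] ang [-1.000e-03  4.000e-03 -7.874e+00]
```

Call:
{"api": "jog_arm", "payload": {"dp": [[-0.4,-0.3,0],[-0.8,-0.6,0],[-1.2,-0.9,0.3],[-1.6,-1.2,0.6],[-1.9,-1.45,1.0]], "angular": [[0,0,-1.6],[0,0,-3.2],[0,0,-4.8],[0,0,-6.4],[0,0,-7.9]], "claw": [20,20,20,20,20]}}

```text
t: 6.45
eef_pos: [0.4495, 0.0006, 0.0735]
tool_rot: [0.0, -0.0, 1.0, -0.0]
contact_force: [-0.0, 0.8, -0.9]
gripper_width: 0.445
```

```bash
python3 -c "
from h import *
plan((.45,.0,.01),-.005)
c=cam('scene');save(c,'s6.png',(140,100,460,340),2.4)
c=cam('top');save(c,'t6.png')
"
```

```text
t 6.45 at [0.4495 0.0006 0.0735] yaw [-1.e+00 -8.e-04] F [-0.   0.8 -0.9] w 0.445
dp [-0.018 -0.022  2.541] ang [-0.002  0.009  0.066]
```

View pics/s6.png

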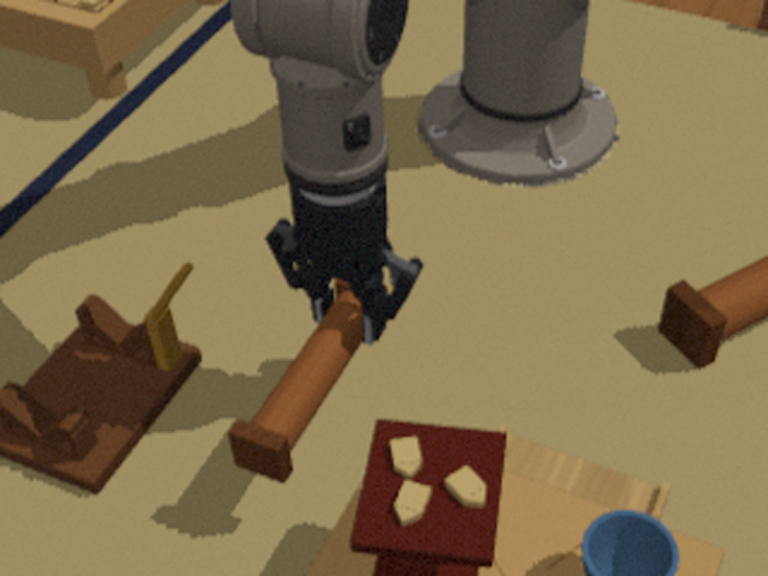

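View pics/t6.png

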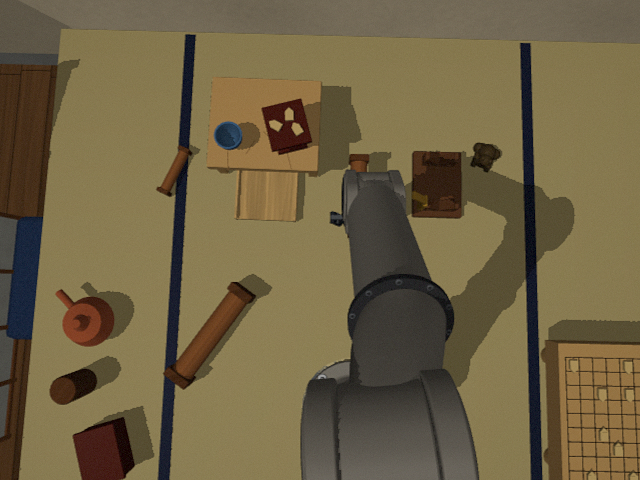

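Call:
{"api": "jog_arm", "payload": {"dp": [[0,0,0.6],[0,0,1.2],[0,0,1.8],[0,0,2.1],[0,0,2.3]], "angular": [[0,0,0],[0,0,0],[0,0,0],[0,0,0],[0,0,0]], "claw": [20,20,20,20,20]}}

```text
t: 7.05
eef_pos: [0.4487, 0.002, 0.0159]
tool_rot: [-0.0, 0.003, 1.0, -0.0]
contact_force: [0.1, -0.1, -2.3]
gripper_width: 0.443
```

Call:
{"api": "jog_arm", "payload": {"dp": [[0,0,0.08],[0,0,0.16],[0,0,0.24],[0,0,0.24],[0,0,0.24]], "angular": [[0,0,0],[0,0,0],[0,0,0],[0,0,0],[0,0,0]], "claw": [20,20,20,20,20]}}

```text
t: 7.55
eef_pos: [0.4489, 0.0017, 0.0105]
tool_rot: [0.0, 0.003, 1.0, 0.0]
contact_force: [-0.2, 0.5, -1.1]
gripper_width: 0.449
```

```bash
python3 -c "
from h import *
plan((.45,.0,.01),-.005)
c=cam('scene');save(c,'s7.png',(140,100,460,340),2.4)
"
```

```text
t 7.55 at [0.4489 0.0017 0.0105] yaw [-1.      0.0055] F [-0.2  0.5 -1.1] w 0.449
dp [-0.044 -0.068  0.02 ] ang [ 0.001  0.004 -0.005]
```

View pics/s7.png

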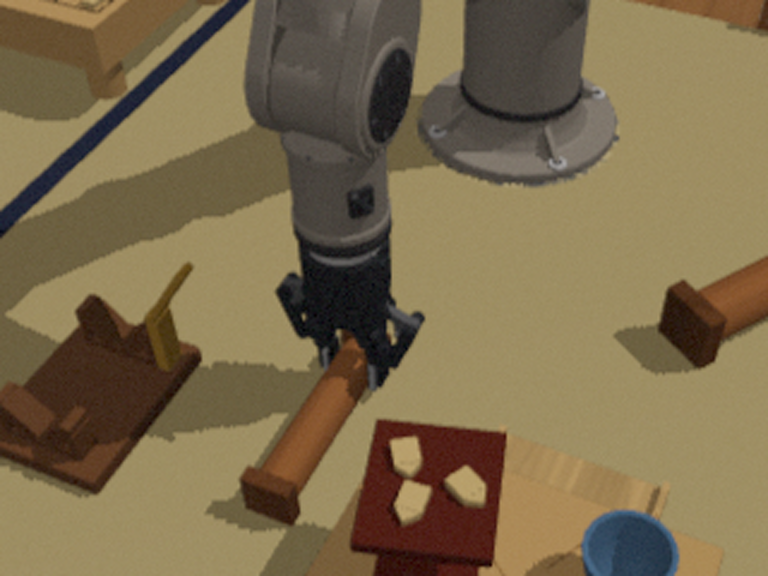

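Call:
{"api": "jog_arm", "payload": {"dp": [[0,0,0.04],[0,0,0.08],[0,0,0.08],[0,0,0.08],[0,0,0.08]], "angular": [[0,0,0],[0,0,0],[0,0,0],[0,0,0],[0,0,0]], "claw": [20,20,20,20,20]}}

```text
t: 8.1
eef_pos: [0.4488, 0.0017, 0.0083]
tool_rot: [0.0, 0.003, 1.0, 0.0]
contact_force: [-0.3, -0.2, -0.4]
gripper_width: 0.451
```

Release, then look.

Call:
{"api": "jog_arm", "payload": {"dp": [[0,0,0],[0,0,0],[0,0,0],[0,0,0],[0,0,0]], "angular": [[0,0,0],[0,0,0],[0,0,0],[0,0,0],[0,0,0]], "claw": [46,54,65,70,70]}}

```text
t: 8.6
eef_pos: [0.4488, 0.0017, 0.0083]
tool_rot: [0.0, 0.003, 1.0, 0.0]
contact_force: [-1.0, -0.1, 0.0]
gripper_width: 0.82
```

Call:
{"api": "jog_arm", "payload": {"dp": [[0,0,-0.6],[0,0,-1.6],[0,0,-2.6],[0,0,-3.6],[0,0,-4.4]], "angular": [[0,0,0],[0,0,0],[0,0,0],[0,0,0],[0,0,0]], "claw": [70,70,70,70,70]}}

```text
t: 9.1
eef_pos: [0.4489, 0.0017, 0.1196]
tool_rot: [0.0, 0.003, 1.0, 0.0]
contact_force: [0.4, -0.6, -0.1]
gripper_width: 0.822
```

```bash
python3 -c "
from h import *
plan((.51,.0,.12),-.005)
c=cam('scene');save(c,'s8.png')
c=cam('top');save(c,'t8.png')
"
```

```text
t 9.1 at [0.4489 0.0017 0.1196] yaw [-1.      0.0054] F [ 0.4 -0.6 -0.1] w 0.822
dp [-2.444 -0.053 -0.013] ang [ 0.002  0.01  -0.005]
```

View pics/s8.png

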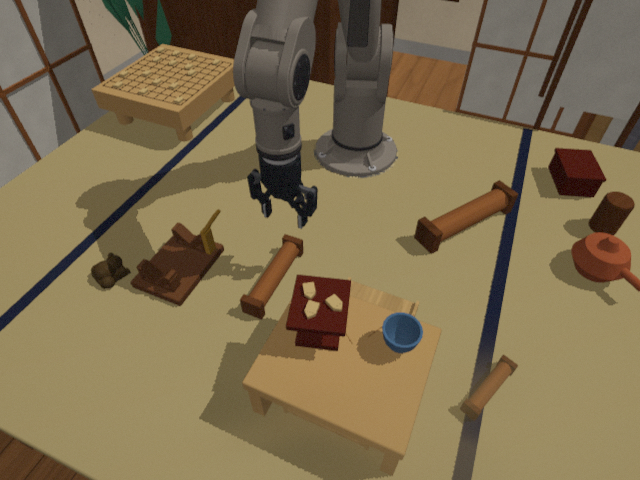

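View pics/t8.png

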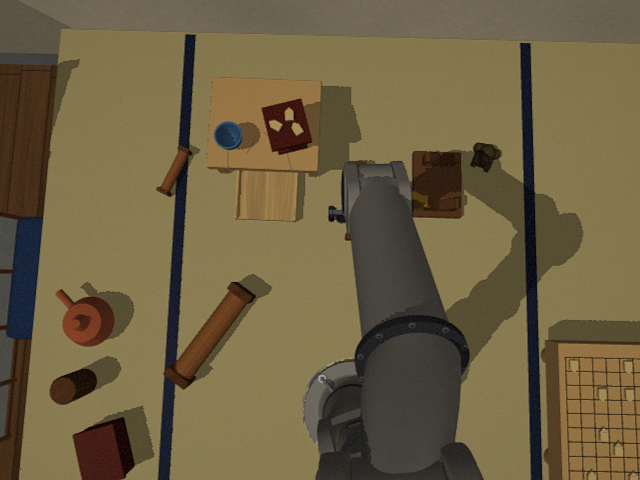

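```bash
python3 -c "
from h import *
c=cam('scene');save(c,'s9.png',(230,225,320,325),7.5/1.3)
H=hue(c);cv2.imwrite('pics/h9.png',cv2.resize(np.clip(H[225:325,230:320]*800,0,255).astype(np.uint8),None,fx=5.77,fy=5.77))
# predicted
for x in (.4149,.6109):
  print(x,proj(c,[[x,y,z] for y in(-.0213,.0247) for z in(0,.046)]))
"
```

```text
0.4149 [[284.46994497 246.71427697]
 [283.30953455 233.12078297]
 [302.48007265 252.63958285]
 [301.91904289 239.08472831]]
0.6109 [[241.74732829 312.74210479]
 [238.7784878  299.74726857]
 [261.70080851 320.36565678]
 [259.46898738 307.48947438]]
```

View pics/s9.png

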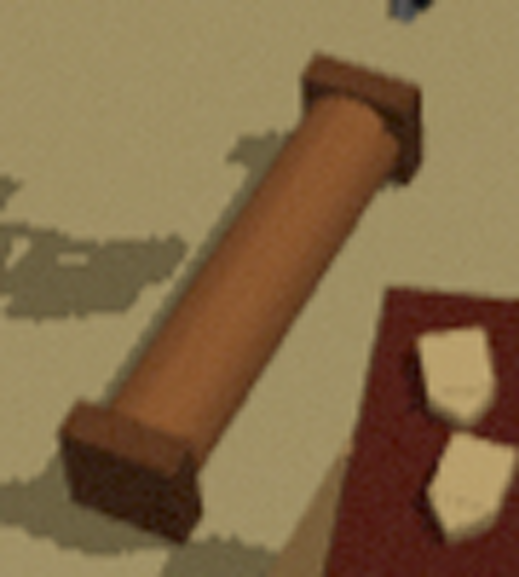

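View pics/h9.png

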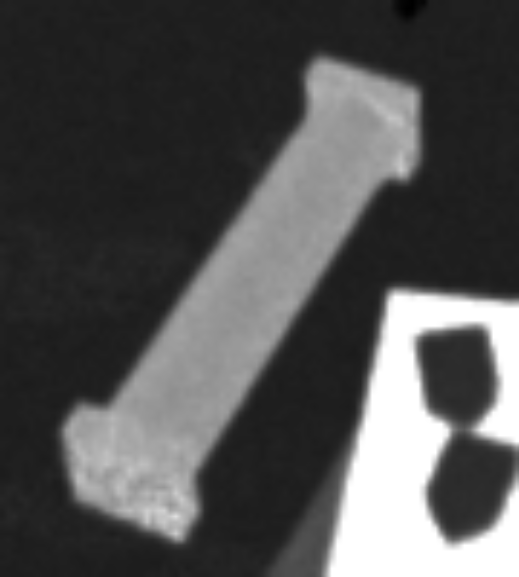

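```bash
cat >> h.py <<'E'
def barrel_scene(c,v0,v1,ul,ur,z):
    H=hue(c)
    L=edge(H,'u',range(v0,v1),ul,ur,.12);Rr=edge(H,'u',range(v0,v1),ur,ul,.12)
    out=[]
    for v in(v0,v1):
        h=np.array([1,0,0,v],float);a=isect(L,h);b=isect(Rr,h)
        out.append((onz(c,a,z)+onz(c,b,z))/2)
    d=out[1]-out[0];print('barrel',out,'yaw',d[1]/d[0], L,Rr)
    return out
E
python3 -c "
from h import *
c=cam('scene');barrel_scene(c,260,288,236,296,.023)
# model silhouettes of a perfect case at predicted pose for bias check: tangent lines
o=ray(c,(320,240))[0]
import math
axis=np.array([1,0,0.]);p=np.array([.5,.0017,.023])
w=o-p;w=w-axis*(w@axis);D=np.linalg.norm(w);a=math.acos(.02/D);w/=D;n=np.cross(axis,w)
t=[p+.02*(math.cos(a)*w+s*math.sin(a)*n) for s in(1,-1)]
for q in t: print(proj(c,[q-axis*.05,q+axis*.05]))
"
```

```text
barrel [array([ 0.47160598, -0.00303725,  0.023     ]), array([0.54407204, 0.01971276, 0.023     ])] yaw 0.31394025118288965 [  0.56059134  -0.82809263 262.8107     273.5       ] [2.4388580e-01 9.6980393e-01 2.9206244e+02 2.7714285e+02]
[[278.57896138 248.86189321]
 [256.72088032 282.16343397]]
[[293.85564501 258.45724758]
 [273.09819396 292.34543255]]
```

```bash
python3 -c "
from h import *
c=cam('scene');barrel_scene(c,258,274,236,299,.023)
H=hue(c)
L=edge(H,'u',range(250,285),236,290,.12);Rr=edge(H,'v',range(268,290),310,265,.12)
print(L,Rr)
L0=[[278.579,248.862],[256.721,282.163]];R0=[[293.856,258.457],[273.098,292.345]]
for l,P in((L,L0),(Rr,R0)):
  n=np.array([-l[1],l[0]]);n*=np.sign(n[0]);print('pred minus obs px',[float((np.array(q)-l[2:])@n) for q in P])
q=proj(c,[[.5,.0017,.023],[.5,.0117,.023]]);print(q, 'n', n@(q[1]-q[0]),'px per 10mm y')
"
```

```text
barrel [array([0.46304059, 0.00240256, 0.023     ]), array([0.51187369, 0.00155109, 0.023     ])] yaw -0.017436290450156263 [  0.5665392   -0.82403475 267.2081     267.        ] [  0.5353978  -0.8446    290.69418   263.6      ]
[  0.5607161  -0.8280081 267.23154   267.       ] [  0.5357407  -0.8443826 277.        285.20554  ]
pred minus obs px [-0.774476923776104, -0.20067170859617794]
pred minus obs px [-0.09736579575470548, 0.5301204685933593]
[[275.86127629 270.00615532]
 [280.0311039  271.44861187]] n 4.293712459205704 px per 10mm y
```

Call:
{"api": "jog_arm", "payload": {"dp": [[-0.9,0,0],[-1.9,0,0],[-2.8,0,0.6],[-2.8,0,1.8],[-2.8,0,3.0]], "angular": [[0,0,0],[0,0,0],[0,0,0],[0,0,0.05],[0,0,0.05]], "claw": [70,70,70,70,70]}}

```text
t: 9.85
eef_pos: [0.5189, 0.0013, 0.0413]
tool_rot: [-0.0, 0.005, 1.0, -0.0]
contact_force: [-0.4, -0.1, 0.3]
gripper_width: 0.818
```

```bash
python3 -c "
from h import *
plan((.519,.0018,.0105),-.01)
"
```

```text
t 9.85 at [0.5189 0.0013 0.0413] yaw [-1.      0.0098] F [-0.4 -0.1  0.3] w 0.818
dp [-0.004  0.021  1.231] ang [-0.003 -0.007  0.003]
```

Call:
{"api": "jog_arm", "payload": {"dp": [[0,0,0.6],[0,0,1.2],[0,0,1.2],[0,0,1.2],[0,0,1.2]], "angular": [[0,0,0],[0,0,0],[0,0,0],[0,0,0],[0,0,0]], "claw": [70,70,55,45,30], "grip_force": 50}}

```text
t: 10.35
eef_pos: [0.5188, 0.0012, 0.0137]
tool_rot: [0.0, 0.005, 1.0, 0.0]
contact_force: [-1.4, 0.3, -2.1]
gripper_width: 0.451
```

Call:
{"api": "jog_arm", "payload": {"dp": [[0,0,0],[0,0,0],[0,0,0],[0,0,0],[0,0,0]], "angular": [[0,0,0],[0,0,0],[0,0,0],[0,0,0],[0,0,0]], "claw": [20,20,20,20,20]}}

```text
t: 10.85
eef_pos: [0.5189, 0.0014, 0.0135]
tool_rot: [0.0, 0.005, 1.0, 0.0]
contact_force: [-0.4, 0.4, 1.2]
gripper_width: 0.45
```

Call:
{"api": "jog_arm", "payload": {"dp": [[0,0,-0.6],[0,0,-1.6],[0,0,-2.8],[0,0,-4.0],[0,0,-4.8]], "angular": [[0,0,0],[0,0,0],[0,0,0],[0,0,0],[0,0,0]], "claw": [20,20,20,20,20]}}

```text
t: 11.35
eef_pos: [0.5193, 0.0013, 0.1352]
tool_rot: [0.001, 0.005, 1.0, 0.0]
contact_force: [0.2, 0.1, -1.7]
gripper_width: 0.448
```

```bash
python3 -c "
from h import *
plan((.567,-.2088,.13),-.005)
c=cam('scene');save(c,'s10.png',(140,100,460,340),2.4)
"
```

```text
t 11.35 at [0.5193 0.0013 0.1352] yaw [-0.9999  0.0098] F [ 0.2  0.1 -1.7] w 0.448
dp [-1.99  -8.383  0.211] ang [ 0.004  0.022 -0.055]
```

View pics/s10.png

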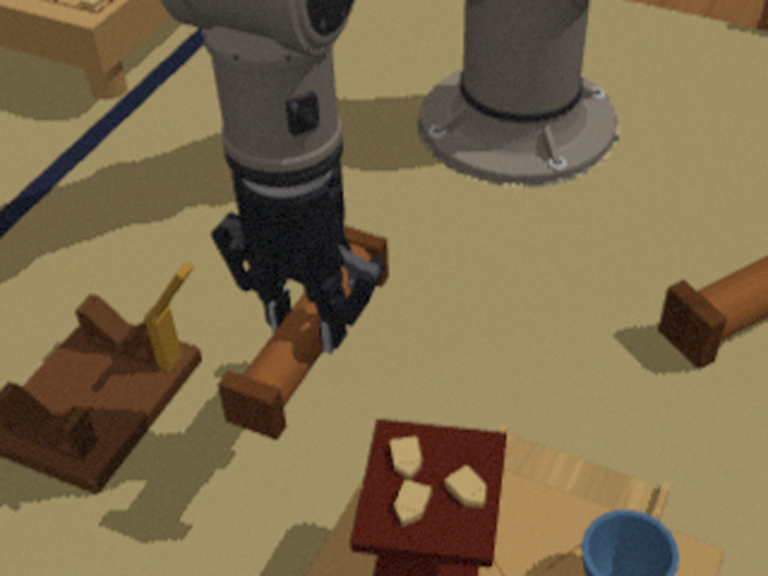

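Call:
{"api": "jog_arm", "payload": {"dp": [[0,0,-1.2],[0,0,-2.4],[-0.6,-1.2,-2.6],[-1.2,-2.6,-2.6],[-1.6,-4.0,-2.6]], "angular": [[0,0,0],[0,0,0],[0,0,0],[0,0,0],[0,0,0]], "claw": [20,20,20,20,20]}}

```text
t: 11.9
eef_pos: [0.5586, -0.0997, 0.1981]
tool_rot: [0.0, 0.004, 1.0, 0.0]
contact_force: [0.2, -0.3, -2.2]
gripper_width: 0.448
```

Call:
{"api": "jog_arm", "payload": {"dp": [[-0.2,-1.2,0],[-0.4,-2.4,0],[-0.4,-3.4,0],[-0.4,-4.2,0],[-0.4,-4.4,0]], "angular": [[0,0,0],[0,0,0],[0,0,0],[0,0,0],[0,0,0]], "claw": [20,20,20,20,20]}}

```text
t: 12.4
eef_pos: [0.5656, -0.2122, 0.1975]
tool_rot: [-0.001, 0.007, 1.0, -0.001]
contact_force: [-0.2, 0.7, -1.3]
gripper_width: 0.45
```

```bash
python3 -c "
from h import *
plan((.567,-.2088,.0535),-.005)
c=cam('scene');save(c,'s11.png',(60,60,300,310),2.4)
c=cam('top');save(c,'t11.png',(390,110,520,240),4.6)
"
```

```text
t 12.4 at [ 0.5656 -0.2122  0.1975] yaw [-0.9999  0.0137] F [-0.2  0.7 -1.3] w 0.45
dp [-0.062  0.143  5.758] ang [-0.014 -0.015 -0.1  ]
```

View pics/s11.png

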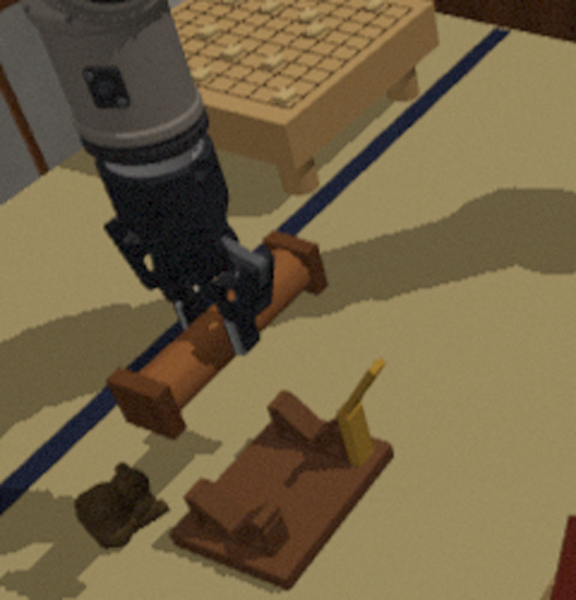

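View pics/t11.png

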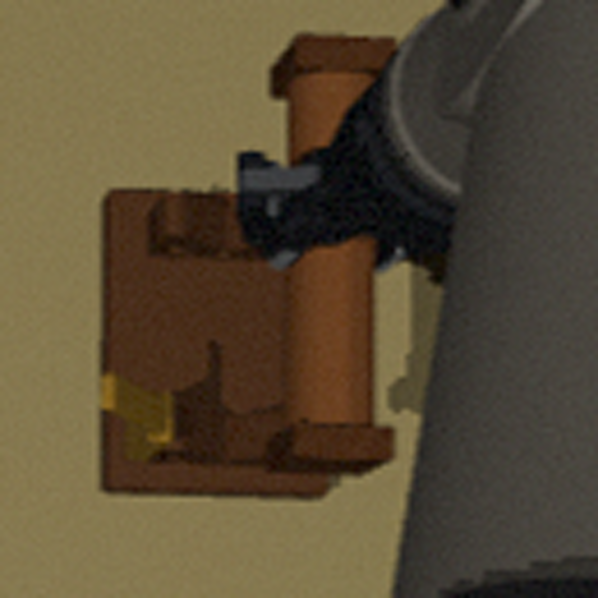

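```bash
python3 -c "
from h import *
c=cam('top');save(c,'t12.png',(440,110,480,220),5.4)
H=hue(c);cv2.imwrite('pics/h12.png',cv2.resize(np.clip(H[110:220,430:490]*800,0,255).astype(np.uint8),None,fx=5.4,fy=5.4))
for cx in (.5606,.5656):
  print(cx,proj(c,[[cx-.098,-.2122,.184],[cx-.098,-.2122,.23],[cx-.082,-.2122,.23],[cx+.098,-.2122,.23],[cx+.082,-.2122,.23]]))
l=edge(H,'v',range(453,470),108,125,.12);print('top',l)
"
```

```text
0.5606 [[458.55453766 211.89876188]
 [465.40247647 208.35397419]
 [465.32815112 200.65570287]
 [464.51108491 116.02780917]
 [464.58232272 123.40628787]]
0.5656 [[458.53628755 209.60433989]
 [465.37921935 205.94511115]
 [465.30498246 198.25600148]
 [464.48887753 113.72767267]
 [464.56003233 121.09755448]]
top [9.9955791e-01 2.9732075e-02 4.5889999e+02 1.1726173e+02]
```

View pics/t12.png

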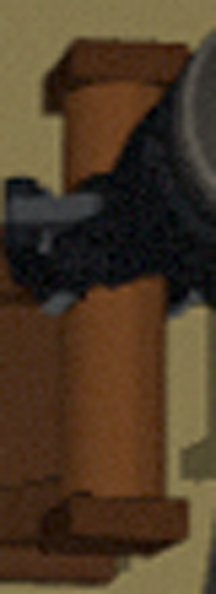

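Call:
{"api": "jog_arm", "payload": {"dp": [[-0.14,0.14,0],[-0.14,0.14,0.6],[-0.14,0.14,1.6],[-0.14,0.14,2.6],[-0.14,0.14,3.2]], "angular": [[0,0,-0.1],[0,0,-0.1],[0,0,-0.1],[0,0,-0.1],[0,0,-0.1]], "claw": [20,20,20,20,20]}}

```text
t: 13.05
eef_pos: [0.5691, -0.204, 0.1154]
tool_rot: [-0.002, -0.0, 1.0, 0.001]
contact_force: [-0.3, -0.4, -1.6]
gripper_width: 0.449
```

```bash
python3 -c "
from h import *
plan((.569,-.2088,.0535),-.005)
c=cam('scene');save(c,'s13.png',(80,120,240,310),3.1)
c=cam('top');save(c,'t13.png',(390,110,520,240),4.6)
"
```

```text
t 13.05 at [ 0.5691 -0.204   0.1154] yaw [-1.e+00 -8.e-04] F [-0.3 -0.4 -1.6] w 0.449
dp [-0.003 -0.197  2.476] ang [ 0.014 -0.037  0.066]
```

View pics/s13.png

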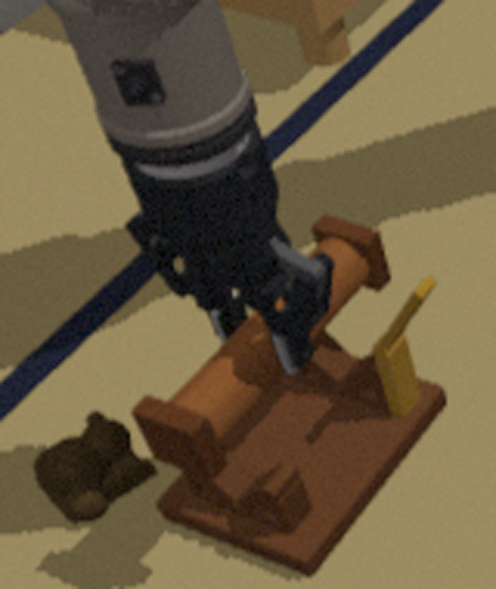

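View pics/t13.png

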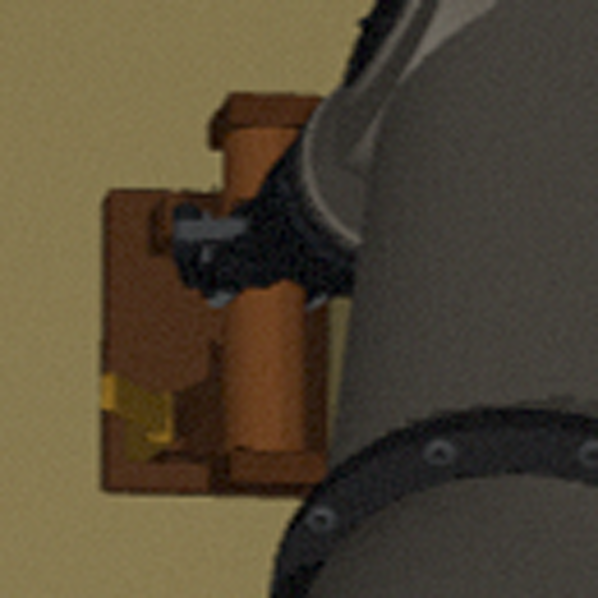

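Call:
{"api": "jog_arm", "payload": {"dp": [[0,0,0.4],[0,0,0.6],[0,0,0.6],[0,0,0.6],[0,0,0.6]], "angular": [[0,0,0],[0,0,0],[0,0,0],[0,0,0],[0,0,0]], "claw": [20,20,20,20,20]}}

```text
t: 13.65
eef_pos: [0.5706, -0.2059, 0.1039]
tool_rot: [0.001, 0.001, 1.0, -0.0]
contact_force: [0.7, 0.7, -2.0]
gripper_width: 0.446
```

```bash
python3 -c "
from h import *
plan((.569,-.2088,.0535),-.005)
"
```

```text
t 13.65 at [ 0.5706 -0.2059  0.1039] yaw [-1.     0.001] F [ 0.7  0.7 -2. ] w 0.446
dp [ 0.068 -0.118  2.015] ang [-0.002  0.012  0.045]
```

Call:
{"api": "jog_arm", "payload": {"dp": [[0.07,-0.12,0.3],[0.07,-0.12,0.7],[0.07,-0.12,1.0],[0.07,-0.12,1.1],[0.07,-0.12,1.1]], "angular": [[0,0,0.05],[0,0,0.05],[0,0,0.05],[0,0,0.05],[0,0,0.05]], "claw": [20,20,20,20,20]}}

```text
t: 14.15
eef_pos: [0.568, -0.2085, 0.0749]
tool_rot: [-0.001, 0.003, 1.0, 0.0]
contact_force: [0.0, 0.5, -1.0]
gripper_width: 0.451
```

```bash
python3 -c "
from h import *
plan((.569,-.2088,.0535),-.005)
c=cam('scene');save(c,'s14.png',(80,120,240,310),3.1)
c=cam('top');save(c,'t14.png',(390,110,520,240),4.6)
"
```

```text
t 14.15 at [ 0.568  -0.2085  0.0749] yaw [-1.      0.0052] F [ 0.   0.5 -1. ] w 0.451
dp [-0.041 -0.014  0.856] ang [ 0.004 -0.017 -0.002]
```

View pics/s14.png

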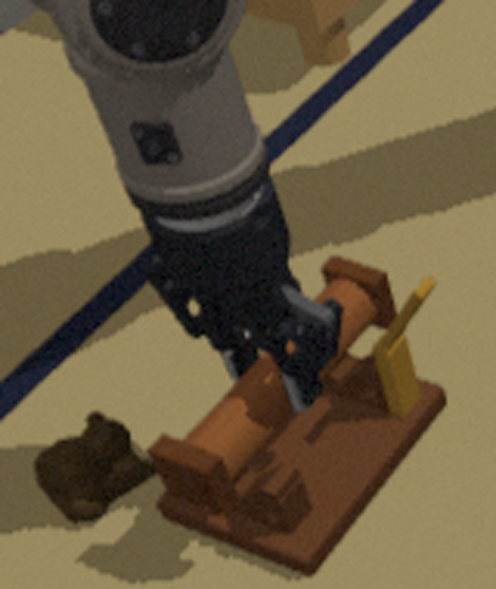

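View pics/t14.png

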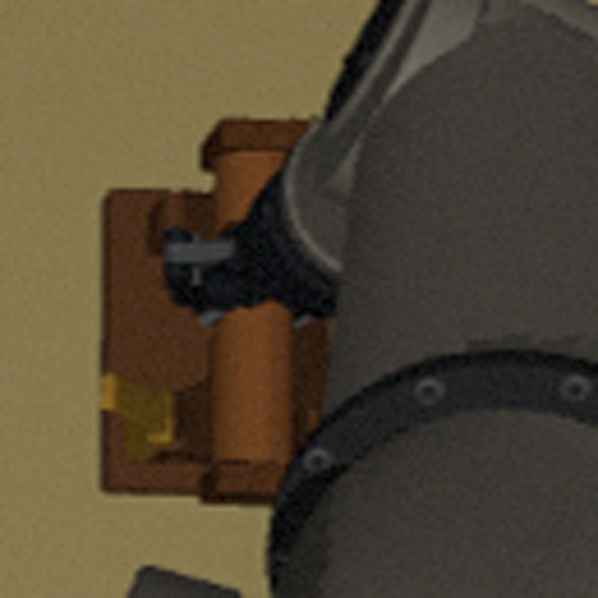

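```bash
python3 -c "
from h import *
c=cam('top');H=hue(c)
B=edge(H,'v',range(436,449),228,205,.12);print(B,onz(c,(442,isect(B,np.array([0,1,442,0.]))[1]),.0614))
T=edge(H,'v',range(438,452),120,150,.12);print(T,onz(c,(445,isect(T,np.array([0,1,445,0.]))[1]),.1074))
"
```

```text
[9.9937510e-01 3.5346724e-02 4.4179999e+02 2.1858409e+02] [ 0.46564953 -0.20936532  0.0614    ]
[9.9966741e-01 2.5788287e-02 4.4460001e+02 1.3542766e+02] [ 0.65828314 -0.204911    0.1074    ]
```

Call:
{"api": "jog_arm", "payload": {"dp": [[0,0,0.2],[0,0,0.35],[0,0,0.5],[0,0,0.6],[0,0,0.6]], "angular": [[0,0,0],[0,0,0],[0,0,0],[0,0,0],[0,0,0]], "claw": [20,20,20,20,20]}}

```text
t: 14.8
eef_pos: [0.5682, -0.2085, 0.0602]
tool_rot: [-0.0, 0.003, 1.0, 0.0]
contact_force: [0.4, -0.2, -1.3]
gripper_width: 0.447
```

```bash
python3 -c "
from h import *
plan((.5685,-.2088,.0535),-.005)
"
```

```text
t 14.8 at [ 0.5682 -0.2085  0.0602] yaw [-1.      0.0052] F [ 0.4 -0.2 -1.3] w 0.447
dp [-0.014 -0.01   0.269] ang [ 0.003 -0.01  -0.002]
```

Call:
{"api": "jog_arm", "payload": {"dp": [[0,0,0.05],[0,0,0.1],[0,0,0.15],[0,0,0.2],[0,0,0.2]], "angular": [[0,0,0],[0,0,0],[0,0,0],[0,0,0],[0,0,0]], "claw": [20,20,20,20,20]}}

```text
t: 15.3
eef_pos: [0.5684, -0.2086, 0.0556]
tool_rot: [-0.0, 0.003, 1.0, 0.0]
contact_force: [-1.0, 0.9, -2.5]
gripper_width: 0.451
```

Call:
{"api": "jog_arm", "payload": {"dp": [[0,0,0.04],[0,0,0.08],[0,0,0.08],[0,0,0.08],[0,0,0.08]], "angular": [[0,0,0],[0,0,0],[0,0,0],[0,0,0],[0,0,0]], "claw": [20,20,20,20,20]}}

```text
t: 15.8
eef_pos: [0.5687, -0.2084, 0.0545]
tool_rot: [0.0, 0.003, 1.0, 0.0]
contact_force: [-2.4, 1.9, 5.2]
gripper_width: 0.45
```

Call:
{"api": "jog_arm", "payload": {"dp": [[0,0,0.03],[0,0,0.06],[0,0,0.06],[0,0,0.06],[0,0,0.06]], "angular": [[0,0,0],[0,0,0],[0,0,0],[0,0,0],[0,0,0]], "claw": [20,20,20,20,20]}}

```text
t: 16.3
eef_pos: [0.5689, -0.2082, 0.0542]
tool_rot: [0.0, 0.003, 1.0, 0.001]
contact_force: [-5.8, 3.4, 16.1]
gripper_width: 0.451
```

```bash
python3 -c "
from h import *
plan((.5685,-.2088,.0535),-.005)
c=cam('scene');save(c,'s15.png',(80,120,240,310),3.1)
c=cam('top');save(c,'t15.png',(390,110,520,240),4.6)
"
```

```text
t 16.3 at [ 0.5689 -0.2082  0.0542] yaw [-1.      0.0052] F [-5.8  3.4 16.1] w 0.451
dp [ 0.015 -0.025  0.027] ang [ 0.014  0.009 -0.002]
```

View pics/s15.png

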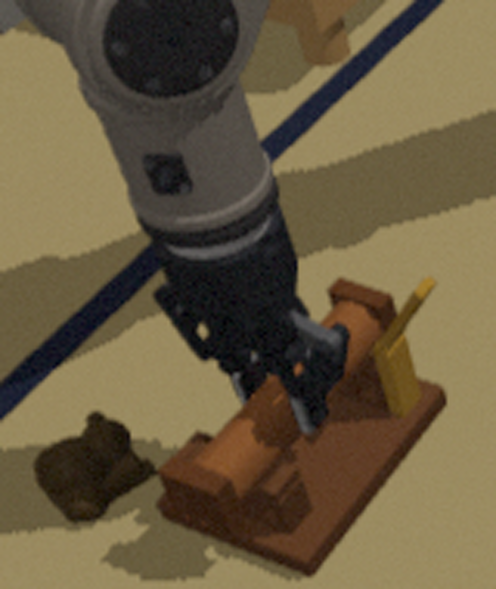

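View pics/t15.png

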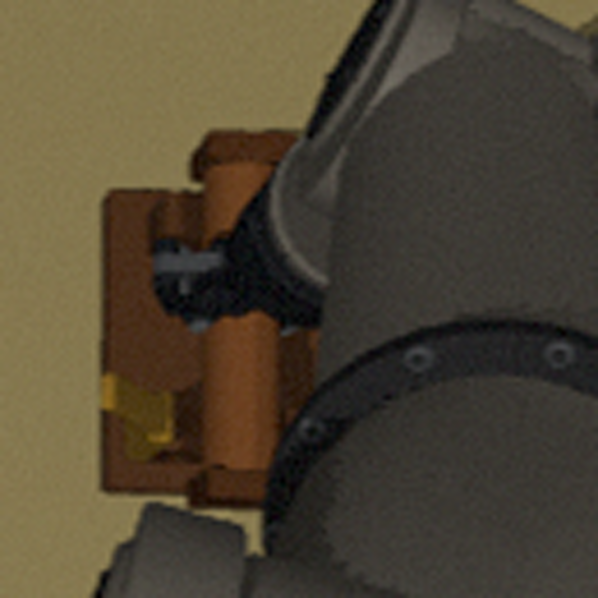

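Call:
{"api": "jog_arm", "payload": {"dp": [[0,0,-0.06],[0,0,-0.06],[0,0,-0.06],[0,0,-0.06],[0,0,-0.06]], "angular": [[0,0,0],[0,0,0],[0,0,0],[0,0,0],[0,0,0]], "claw": [20,20,44,52,62]}}

```text
t: 16.9
eef_pos: [0.5684, -0.2089, 0.0535]
tool_rot: [-0.0, 0.003, 1.0, -0.0]
contact_force: [0.6, -0.7, 0.4]
gripper_width: 0.722
```

Call:
{"api": "jog_arm", "payload": {"dp": [[0,0,0],[0,0,-0.6],[0,0,-1.8],[0,0,-3.2],[0,0,-4.4]], "angular": [[0,0,0],[0,0,0],[0,0,0],[0,0,0],[0,0,0]], "claw": [66,66,66,66,66]}}

```text
t: 17.4
eef_pos: [0.5687, -0.2091, 0.1665]
tool_rot: [0.001, 0.003, 1.0, -0.0]
contact_force: [0.7, 0.1, -1.2]
gripper_width: 0.773
```

```bash
python3 -c "
from h import *
plan((.504,-.08,.20),-.005)
c=cam('scene');save(c,'s16.png',(80,190,240,310),5)
c=cam('top');save(c,'t16.png',(390,110,520,240),4.6)
"
```

```text
t 17.4 at [ 0.5687 -0.2091  0.1665] yaw [-1.      0.0057] F [ 0.7  0.1 -1.2] w 0.773
dp [ 2.617  5.147 -1.347] ang [-0.005  0.015 -0.008]
```

View pics/s16.png

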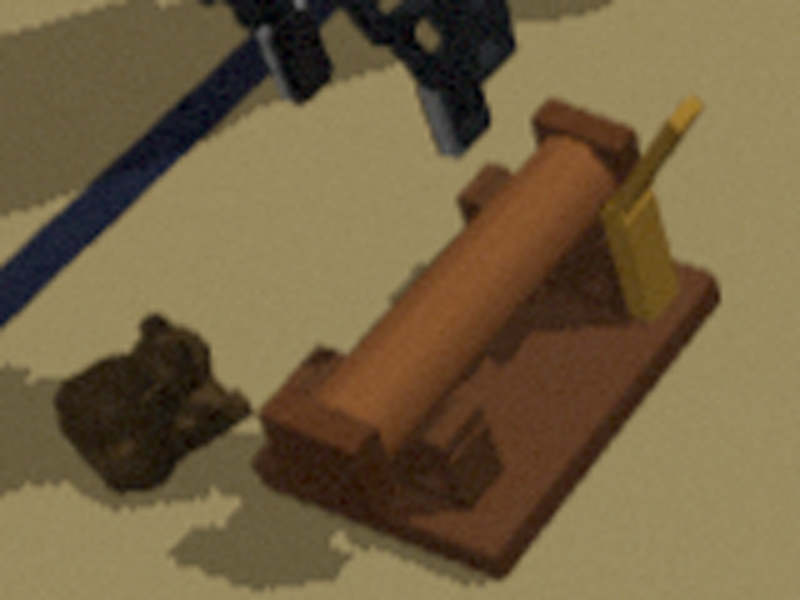

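Call:
{"api": "jog_arm", "payload": {"dp": [[0,0,-1.2],[0,0,-2.4],[0.8,1.4,-2.6],[1.7,3.0,-2.6],[2.6,4.6,-2.6]], "angular": [[0,0,0],[0,0,0],[0,0,0],[0,0,0],[0,0,0]], "claw": [66,66,30,10,0]}}

```text
t: 18.0
eef_pos: [0.5032, -0.0925, 0.2293]
tool_rot: [0.0, 0.003, 1.0, -0.0]
contact_force: [0.8, 0.2, 0.1]
gripper_width: 0.267
```

Call:
{"api": "jog_arm", "payload": {"dp": [[0,0.8,0],[0,0.8,0],[0,0.8,0],[0,0.8,0],[0,0.8,0]], "angular": [[0,0,0],[0,0,0],[0,0,0],[0,0,0],[0,0,0]], "claw": [0,0,0,0,0]}}

```text
t: 18.5
eef_pos: [0.5043, -0.0748, 0.2288]
tool_rot: [-0.0, 0.004, 1.0, -0.0]
contact_force: [0.2, -0.0, -0.3]
gripper_width: 0.0
```

```bash
python3 -c "
from h import *
plan((.503,-.075,.135),-.005)
c=cam('scene');save(c,'s17.png',(80,90,320,310),2.5)
c=cam('top');save(c,'t17.png',(370,110,520,240),5)
"
```

```text
t 18.5 at [ 0.5043 -0.0748  0.2288] yaw [-1.      0.0076] F [ 0.2 -0.  -0.3] w 0.0
dp [ 0.051 -0.008  3.751] ang [-0.006 -0.001 -0.03 ]
```

View pics/s17.png

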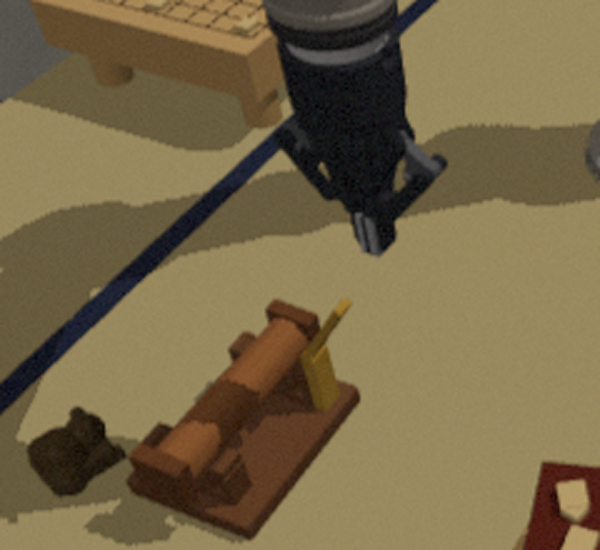

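View pics/t17.png

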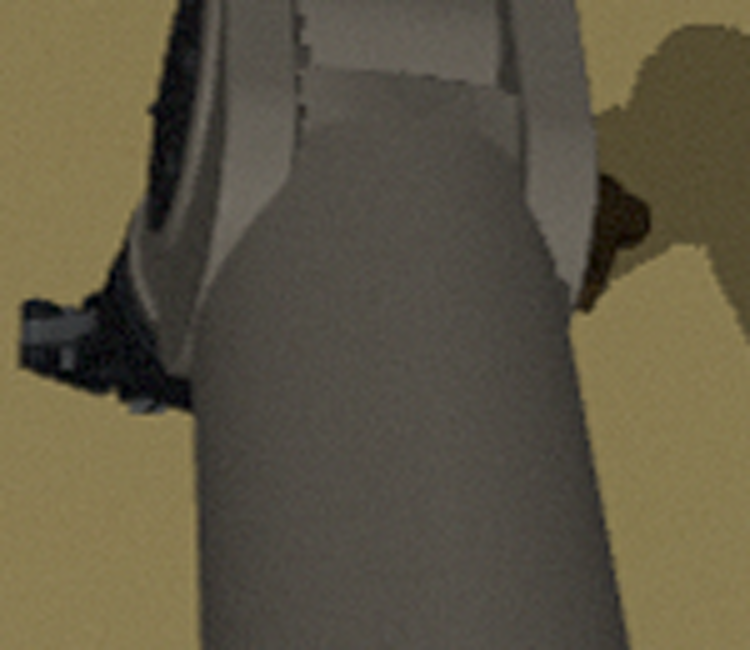

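Call:
{"api": "jog_arm", "payload": {"dp": [[0,0,1.0],[0,0,2.2],[0,0,3.2],[0,0,3.55],[0,0,3.55]], "angular": [[0,0,0],[0,0,0],[0,0,0],[0,0,0],[0,0,0]], "claw": [0,0,0,0,0]}}

```text
t: 19.1
eef_pos: [0.5035, -0.0737, 0.1391]
tool_rot: [-0.001, 0.003, 1.0, -0.0]
contact_force: [0.1, -0.0, 0.3]
gripper_width: 0.001
```

Call:
{"api": "jog_arm", "payload": {"dp": [[0,-0.6,0],[0,-1.2,0],[0,-1.8,0],[0,-2.4,0],[0,-2.8,0]], "angular": [[0,0,0],[0,0,0],[0,0,0],[0,0,0],[0,0,0]], "claw": [0,0,0,0,0]}}

```text
t: 19.6
eef_pos: [0.505, -0.1446, 0.1417]
tool_rot: [0.001, 0.003, 1.0, -0.0]
contact_force: [1.0, 1.4, -0.6]
gripper_width: -0.001
```

```bash
python3 -c "
from h import *
plan((.503,-.20,.14),-.005)
c=cam('scene');save(c,'s18.png',(80,90,320,310),2.5)
"
```

```text
t 19.6 at [ 0.505  -0.1446  0.1417] yaw [-1.      0.0063] F [ 1.   1.4 -0.6] w -0.001
dp [ 0.066 -2.218  0.069] ang [-0.003  0.033 -0.014]
```

View pics/s18.png

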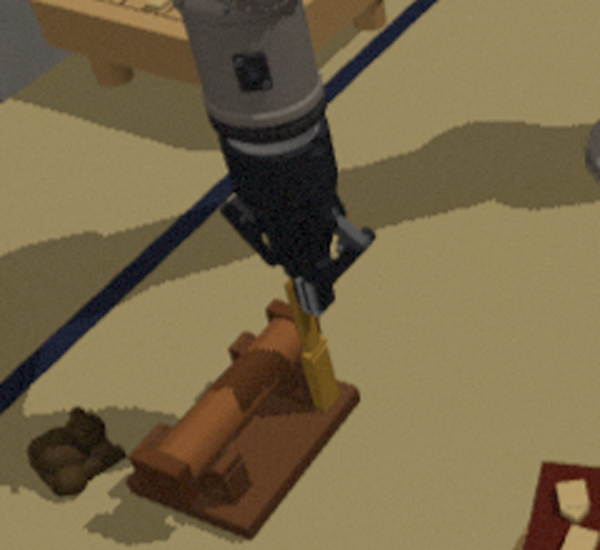

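Keeper is now about upright; keep pushing.

Call:
{"api": "jog_arm", "payload": {"dp": [[0.05,-0.5,0],[0.05,-1.0,0],[0.05,-1.5,0],[0.05,-1.9,0],[0.05,-2.2,0]], "angular": [[0,0,0],[0,0,0],[0,0,0],[0,0,0],[0,0,0]], "claw": [0,0,0,0,0]}}

```text
t: 20.15
eef_pos: [0.5021, -0.1996, 0.14]
tool_rot: [-0.0, 0.003, 1.0, -0.0]
contact_force: [0.1, 1.3, -0.7]
gripper_width: 0.001
```

```bash
python3 -c "
from h import *
plan((.503,-.222,.092),-.005)
c=cam('scene');save(c,'s19.png',(80,90,320,310),2.5)
"
```

```text
t 20.15 at [ 0.5021 -0.1996  0.14  ] yaw [-1.      0.0063] F [ 0.1  1.3 -0.7] w 0.001
dp [-0.044 -0.894  1.919] ang [-0.002 -0.004 -0.015]
```

View pics/s19.png

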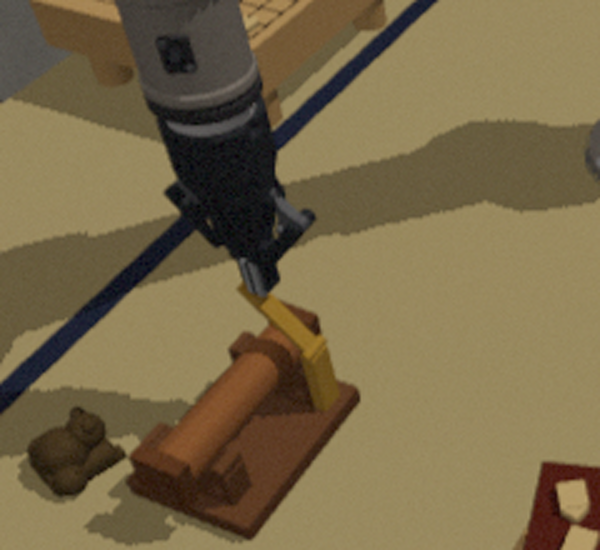

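Call:
{"api": "jog_arm", "payload": {"dp": [[0,-0.1,0.4],[0,-0.25,0.8],[0,-0.4,1.2],[0,-0.5,1.6],[0,-0.6,1.8]], "angular": [[0,0,0],[0,0,0],[0,0,0],[0,0,0],[0,0,0]], "claw": [0,0,0,0,0]}}

```text
t: 20.7
eef_pos: [0.5015, -0.213, 0.0935]
tool_rot: [-0.001, 0.003, 1.0, 0.0]
contact_force: [0.2, 0.2, 0.9]
gripper_width: -0.001
```

Call:
{"api": "jog_arm", "payload": {"dp": [[0,0,0.05],[0,0,0.1],[0,0,0.15],[0,0,0.15],[0,0,0.15]], "angular": [[0,0,0],[0,0,0],[0,0,0],[0,0,0],[0,0,0]], "claw": [0,0,0,0,0]}}

```text
t: 21.2
eef_pos: [0.5024, -0.2132, 0.0915]
tool_rot: [0.0, 0.003, 1.0, 0.0]
contact_force: [-0.4, 0.0, -0.3]
gripper_width: -0.004
```

```bash
python3 -c "
from h import *
plan((.503,-.215,.092),-.005)
c=cam('scene');save(c,'s20.png',(80,150,240,310),3.7)
"
```

```text
t 21.2 at [ 0.5024 -0.2132  0.0915] yaw [-1.      0.0051] F [-0.4  0.  -0.3] w -0.004
dp [-0.023 -0.071 -0.019] ang [ 0.     0.006 -0.001]
```

View pics/s20.png

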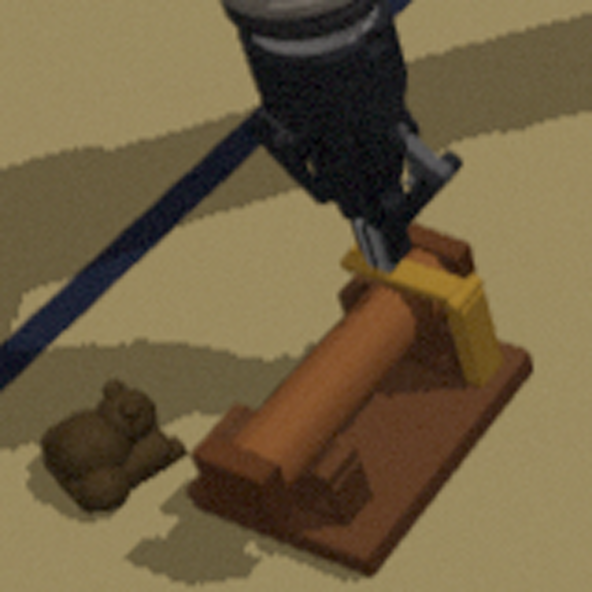

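Call:
{"api": "jog_arm", "payload": {"dp": [[0,0,0.04],[0,0,0.08],[0,0,0.08],[0,0,0.08],[0,0,0.08]], "angular": [[0,0,0],[0,0,0],[0,0,0],[0,0,0],[0,0,0]], "claw": [0,0,0,0,0]}}

```text
t: 21.75
eef_pos: [0.5025, -0.2133, 0.0909]
tool_rot: [0.0, 0.003, 1.0, 0.0]
contact_force: [-4.1, 2.2, 16.6]
gripper_width: 0.002
```

Call:
{"api": "jog_arm", "payload": {"dp": [[0,0,0.03],[0,0,0.06],[0,0,0.06],[0,0,0.06],[0,0,0.06]], "angular": [[0,0,0],[0,0,0],[0,0,0],[0,0,0],[0,0,0]], "claw": [0,0,0,0,0]}}

```text
t: 22.25
eef_pos: [0.5026, -0.2134, 0.0907]
tool_rot: [0.001, 0.003, 1.0, 0.001]
contact_force: [-10.5, 4.2, 30.1]
gripper_width: 0.001
```

Firm stop on the case at z≈0.091; back off upward and check.

Call:
{"api": "jog_arm", "payload": {"dp": [[0,0,-0.2],[0,0,-0.8],[0,0,-2.0],[0,0,-3.4],[0,0,-4.8]], "angular": [[0,0,0],[0,0,0],[0,0,0],[0,0,0],[0,0,0]], "claw": [0,0,0,0,0]}}

```text
t: 22.75
eef_pos: [0.5019, -0.2132, 0.2089]
tool_rot: [-0.0, 0.003, 1.0, 0.0]
contact_force: [1.4, -0.1, -0.2]
gripper_width: 0.003
```

Call:
{"api": "jog_arm", "payload": {"dp": [[0,1.5,-0.5],[0,3.0,-1],[0,4.5,-1],[0,6.0,-1],[0,7.5,-1]], "angular": [[0,0,0],[0,0,0],[0,0,0],[0,0,0],[0,0,0]], "claw": [0,0,0,0,0]}}

```text
t: 23.25
eef_pos: [0.503, -0.0243, 0.2331]
tool_rot: [0.0, 0.003, 1.0, 0.0]
contact_force: [1.1, -0.4, 0.2]
gripper_width: 0.003
```

Call:
{"api": "jog_arm", "payload": {"dp": [[0,1.2,0],[0,2.4,0],[0,3,0],[0,3,0],[0,3,0]], "angular": [[0,0,0],[0,0,0],[0,0,0],[0,0,0],[0,0,0]], "claw": [0,0,0,0,0]}}

```text
t: 23.75
eef_pos: [0.5035, 0.0485, 0.2327]
tool_rot: [-0.0, 0.003, 1.0, -0.0]
contact_force: [0.3, -0.3, -0.6]
gripper_width: 0.003
```

```bash
python3 -c "
from h import *
np.set_printoptions(precision=4,suppress=True)
print(get_obs()['contact_force'],get_obs()['t'])
c=cam('scene');save(c,'s21.png',(80,190,240,310),5)
t=cam('top');save(t,'t21.png',(390,130,520,230),6);save(t,'t21f.png')
print('pred keeper tip/hinge/case ends scene',proj(c,[[.504,-.243,.087],[.504,-.163,.087],[.4644,-.2088,.063],[.6604,-.2088,.063]]))
print('top',proj(t,[[.504,-.243,.087],[.504,-.163,.087],[.4644,-.2088,.063],[.6604,-.2088,.063]]))
"
```

```text
[ 0.3489 -0.3466 -0.593 ] 23.75
pred keeper tip/hinge/case ends scene [[172.6209 218.2589]
 [203.8897 228.7274]
 [198.4399 218.6944]
 [142.0755 282.9419]]
top [[458.908  201.4763]
 [425.3767 200.6294]
 [441.9457 219.001 ]
 [441.6444 140.5863]]
```

View pics/s21.png

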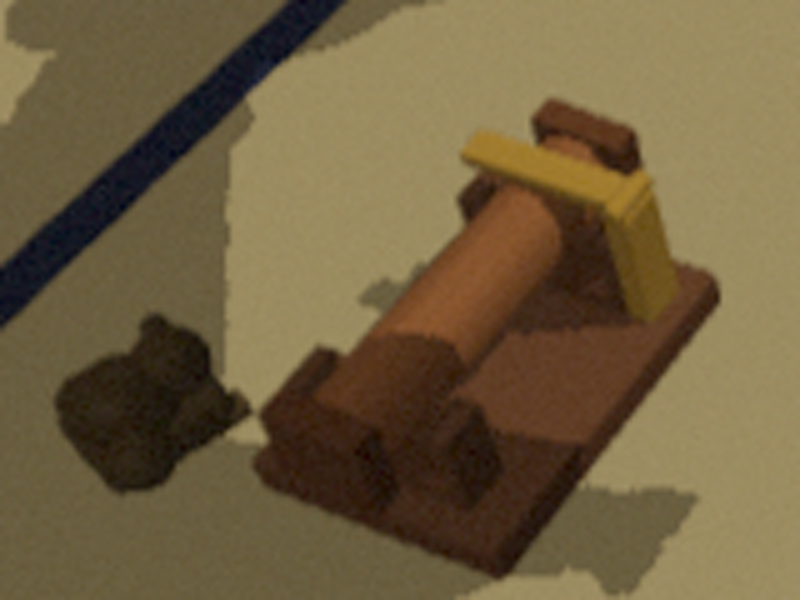

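View pics/t21.png

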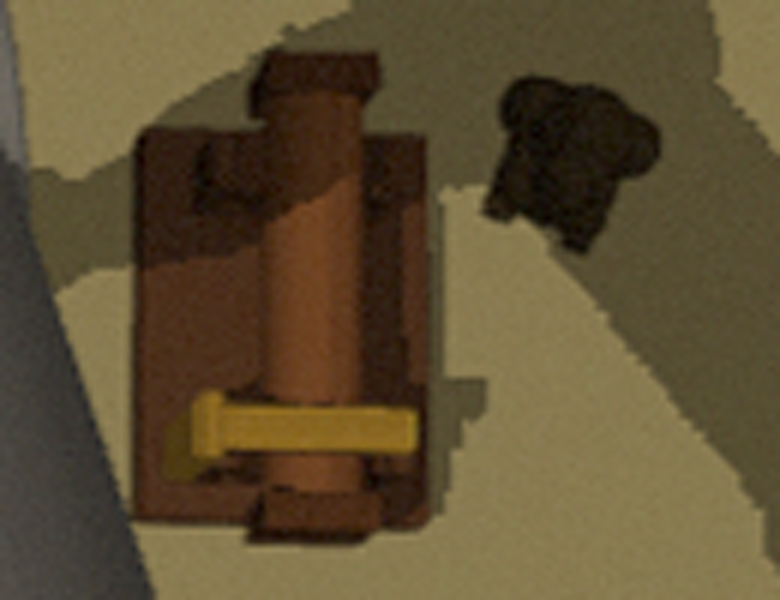

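View pics/t21f.png

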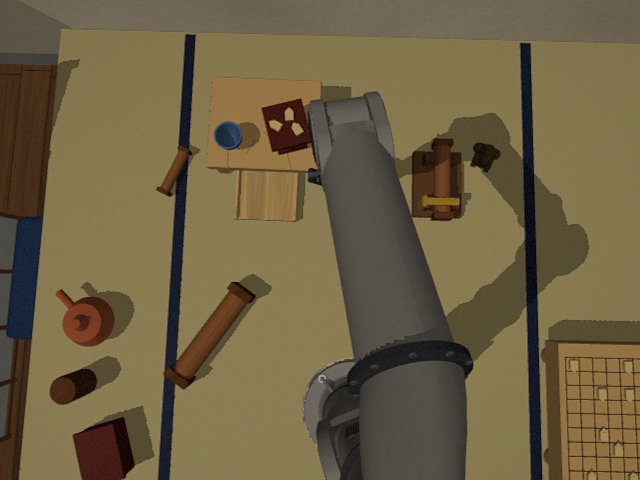

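```bash
python3 -c "
from h import *
np.set_printoptions(precision=4,suppress=True)
t=cam('top');g=cv2.GaussianBlur(t['pixels'],(3,3),.7).astype(float);R_=g[...,2]
def grad(v,a,b,sgn):
  r=R_[v,a:b];d=sgn*np.diff(r);j=int(np.argmax(d));k=slice(max(j-1,0),j+2);return a+.5+(np.arange(len(d))[k]*np.clip(d[k],0,None)).sum()/np.clip(d[k],0,None).sum()
P=[]
for v in list(range(166,192)):
  l=grad(v,427,441,1);r=grad(v,444,457,-1);P.append((v,l,r,*((onz(t,(l,v),.063)+onz(t,(r,v),.063))/2)[:2],onz(t,(l,v),.063)[1]-onz(t,(r,v),.063)[1]))
P=np.array(P);print(P[::4]);f=np.polyfit(P[:,3],P[:,4],1);print('yaw',f[0],'y at rest x',np.polyval(f,.5624),'width',np.median(P[:,5]))
s=cam('scene');print(tri(s,(174.8,218.2),t,(390+417/6,130+430/6)))
print(get_obs()['joint_vel'].round(3))
"
```

```text
[[166.     435.5714 449.4583   0.5961  -0.2107   0.0342]
 [170.     433.82   449.4268   0.586   -0.2085   0.0384]
 [174.     434.5909 449.45     0.576   -0.2094   0.0365]
 [178.     435.4524 449.4302   0.566   -0.2104   0.0343]
 [182.     434.7857 449.4474   0.556   -0.2096   0.036 ]
 [186.     434.6905 449.45     0.546   -0.2094   0.0362]
 [190.     434.85   449.425    0.536   -0.2095   0.0357]]
yaw 0.009428221471539757 y at rest x -0.2095459542860705 width 0.03605629717561548
(array([ 0.5023, -0.242 ,  0.0867]), np.float64(0.005372120647559217))
[ 0.002  0.003 -0.005 -0.002  0.     0.    -0.003]
```

```bash
python3 -c "
from h import *
print(hand_in())"
```

```text
the job is handed in; nothing more can be done
None
```

I drew the case out from under the board, laid it flat on the tatami and let it go. I then took it again near its middle and lowered it into both V notches while still gripping it. After letting go, I folded the keeper down onto it and handed the job in at about 24 s of the 72 s allowed. The hand-in reported no verdict, so I can't say whether it passed.

My last checks showed:
- **Case in the rest:** it sits in both notches. From the top view its centre is about 0.7 mm to the side of my estimate of the rest's centre. Its length lines up with the notches to about 0.015 rad. While still held, it met a firm stop about 0.7 mm above the nominal 63 mm seat height.
- **Keeper:** it stopped firmly with its top at about 91 mm, which is where it should be when level. Its tip came out at about 87 mm from the two camera views.
- **Bystanders and arm:** the piece stand, incense bowl and frog look unmoved in the pictures; I did not measure them. The gripper is clear of everything.

Some checks were weaker or did not agree:
- The two camera views of the keeper's end missed each other by about 5 mm, so its level rests mainly on the firm stop.
- The barrel measured 36 mm wide in that last top view instead of 40 mm because of shadow, so the sideways figure is only good to about 1–2 mm.
- The rest's base also measured about 4 mm small each way, so its centre carries a similar error.
- The highest contact force was about 30 N (vertical), when I pressed the keeper down.

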